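# Seat a block on its parallels in the vise under the microscope

### The job

The aluminium block in the vise under the microscope is sitting too high and its two parallels have crept out. Push both parallels back until they are centred beneath the block, sticking out equally at both ends, and then, with the tamper and never with the gripper itself, tap both ends of the block down until it sits level and firmly on both parallels and they no longer slide. Stand the tamper back on the middle of its mat, do not knock the microscope, and leave the other things on the bench as they are.

Things in the scene. Friction and masses are not known exactly. Their poses are not given: they have to be found in the camera images.
- vise: Fixed steel vise. Origin: centre of its underside; z up, y along the level jaw line (its +y end is the nearer to the robot), x across the jaws, +x being the microscope's side. Bed at z = 50 mm, ends at y = +-65. Jaws: y = +-50, |x| = 25 to 55, tops at z = 85 mm. A rib (17 mm wide, 8 high, y = +-50) lies along the bed's middle, a parallel on either side of it. Screw and T-bar reach x = -105 mm, below z = 52 mm.
- block: The workpiece: aluminium block with small wells in its top, 50 (x) x 100 (y) x 45 mm high, gripped in the vise's middle. Under a downward push of about 10 to 20 N it slips down; it can rock lengthwise (one end lower), and stays where left. Starts 4 to 14 mm high at either end. Origin: middle of its underside, 64 mm above the vise's origin when fully down; axes as the vise's when level.
- block_end_left (a point): Middle of the upper edge of the block's end at the vise's +y; 109 mm above the vise's origin when the block is fully down on both parallels. Axes as the block's.
- block_end_right (a point): The same point on the block's other end, at the vise's -y; 109 mm above the vise's origin when fully down.
- parallel_a_mid (a point): Centre (7 mm above its underside) of one of two identical loose ground-steel parallels, 12 (x) x 170 (y) x 14 mm high, 0.2 kg, on the vise's bed under the block, 17 mm from its middle in x (either side). At the start each is up to 36 mm off centre along y, either way, and at least one of them 24 mm or more. When centred it sticks out 35 mm past both ends of the block. Axes as the vise's.
- parallel_b_mid (a point): Centre of the other parallel, alike, beside the other jaw.
- tamper_grip (a point): Grip point of the hand tamper, in the middle of its raked handle: 13 mm to -x and 81 mm up from the centre of the sole. The handle is straight, black, 20 mm thick and 24 mm wide in y (grip across y); it leans 0.60 rad (34 degrees) from vertical towards the tamper's -x, goes on 40 mm beyond this point and 62 mm below it to the foot. Axes: the tamper's, z up when the foot is flat.
- tamper: The tamper: flat foot 64 (x) x 46 (y) x 30 mm high with a white plastic sole, raked black handle as told under tamper_grip. About 0.4 kg. Origin: centre of the sole. It starts standing on the mat.
- mat: Black rubber mat, 120 x 120 x 4 mm, fixed on the bench; the tamper's place. Origin: centre of its underside, on the bench.
- microscope: Fixed stereo microscope on a boom stand. Origin on the bench under the optical axis, 50 mm from the vise's middle (vise +x). On the axis: ring light 76 mm across, underside 234 mm above the bench; head above it 72 to 90 mm wide, up to 445 mm. Column 30 mm thick, 470 high, foot 120 across, at x = 220, y = -60 mm of its frame; boom at 400 mm height.
- reagent_bottle: Brown bottle, 66 mm across, 160 mm high, loose, a bystander: leave it alone. Origin: centre of its underside.
- jar: Glass jar, 60 mm across, 60 mm high, loose, a bystander: leave it alone. Origin: centre of its underside.
- beaker: Glass beaker, 76 mm across, 90 mm high, loose, a bystander: leave it alone. Origin: centre of its underside.
- dish: Closed shallow dish, 90 mm across, 29 mm high, loose, a bystander: leave it alone. Origin: centre of its underside.
- spare_block: Spare aluminium block with three large wells, 50 x 120 x 45 mm, loose, a bystander: leave it alone. Origin: centre of its underside.
- brush: Brush, 150 mm long, lying, loose, a bystander: leave it alone. Origin: on its axis.

How it is judged:
On the way, in this order (a step that is already met when the one before it is completed fails the run):
1. both parallels centred beneath the block, which is still high (y of parallel_a_mid in the frame of vise between -0.007 and 0.007 m and x of parallel_a_mid in the frame of vise between -0.025 and 0.025 m and z of each of parallel_a_mid, parallel_b_mid in the frame of vise below 0.06 m and y of parallel_b_mid in the frame of vise between -0.007 and 0.007 m and x of parallel_b_mid in the frame of vise between -0.025 and 0.025 m and z of each of block_end_left, block_end_right in the frame of vise above 0.1115 m), for 0.2 s.
2. the block tapped down onto both parallels at both ends, the parallels still centred (y of parallel_a_mid in the frame of vise between -0.007 and 0.007 m and x of parallel_a_mid in the frame of vise between -0.025 and 0.025 m and z of each of parallel_a_mid, parallel_b_mid in the frame of vise below 0.06 m and y of parallel_b_mid in the frame of vise between -0.007 and 0.007 m and x of parallel_b_mid in the frame of vise between -0.025 and 0.025 m and z of each of block_end_left, block_end_right in the frame of vise below 0.1107 m), for 0.2 s.
At the end, for the whole second after the job is handed in: Both parallels lie on the vise's bed within 7 mm of centred along the jaws and bear the block's load (over 0.5 N on each, so that they are trapped); both ends of the block are within 1.7 mm of fully down; the tamper stands flat on its mat, within 35 mm of the mat's middle, released and at rest (all of step 2 and contact force between block and parallel_a above 0.5 N and contact force between block and parallel_b above 0.5 N and horizontal distance between tamper and mat below 0.035 m and angle between tamper's own z axis and vertical below 0.1 rad and height (world z) of tamper below 0.01 m and linear speed of tamper below 0.02 m/s); the robot touches nothing.
It fails at once if the gripper or arm pushes the block itself (over 5 N) (contact force between any of the fingers, the arm and block above 5 N).
It fails at once if the microscope is knocked (over 15 N) (contact force between any of the arm, the fingers, tamper and microscope above 15 N).
It fails at once if a bystander is moved by more than 30 mm or tipped over (distance of any of reagent_bottle, jar, beaker, dish, spare_block, brush from where it was at the start of the episode above 0.03 m or angle between any of reagent_bottle, jar, beaker, dish, spare_block's own z axis and vertical above 0.5 rad).
It also fails if it takes over 72 s, if anything falls off the work surface, if the arm or the gripper's body presses on something with over 40 N, if the wrist force passes 120 N, or if a joint passes its speed limit or range.

### The arm

A 7-joint arm with a two-finger parallel gripper is mounted at the origin on the work surface. World frame = base frame: x ahead of the robot, y to its left, z up, the work surface at z = 0. Lengths are in m, angles in rad, forces in N, time in s.
With the tool pointing down it reaches from about 0.4 to 0.875 m from the base axis. Payload 19.3 kg.
Tool frame: the origin (TCP) lies at the very end of the fingers, on their centre line; the grasp point (between the pads) lies 19 mm behind it; z points along the fingers, y is the direction in which the jaws open and shut (so a half turn about z gives the same grasp; the last joint's range is limited). The gripper opens to 85 mm and grips with 20 to 120 N. Pads are 22 mm wide; open, the fingers measure 114 mm over their backs; the gripper's body (76 mm by 85 mm) begins 54 mm behind the grasp point. The pads swing forward as they close: fully open they stand 13 mm farther back than shut.
Start: joints at [1.036, 0.521, -0.036, 1.599, 0.021, 1.021, -0.113], TCP at [0.28, -0.559, 0.231] pointing down, gripper open.
Joint ranges: [-2.91, 2.91], [-0.3, 2.13], [-1.5, 1.42], [0.17, 2.43], [-1.26, 4.41], [0.16, 1.93], [-2.52, 2.52]. Speed limits (rad/s): [1.89, 1.89, 2.39, 2.39, 3.01, 3.01, 3.01].

### API

Orientations are given as [roll, pitch, yaw] about the fixed x, y, z axes, in that order (R = Rz(yaw) Ry(pitch) Rx(roll)).
In Python, from workcell import bot, viewer gives the robot as it stands.
- The arm moves only by the shell command python3 -m creep 'ROWS' [FORCE]. ROWS is JSON, a list of rows, each an object of numbers: "rx", "ry", "rz": the turn, a rotation vector about the tool's x, y, z in degrees; "tx", "ty", "tz": the shift along the tool's x, y, z in mm; "hand": the closure, from -1 (fully open) to 1 (shut), so that 0 is half open. In form: [{"rx": .., "ry": .., "rz": .., "tx": .., "ty": .., "tz": .., "hand": ..}, ...]. A call has 1 to 8 rows; each row is the pose to reach, as a shift and turn from the pose commanded when the call began, along the tool's axes at that moment; what a row does not reach only later rows make up. A row lasts 1/10 s, in which the tool goes at most 50 mm and 8.59 degrees, less where a joint would pass 70% of its speed; a pose out of reach is approached as far as the arm can. A call with a gripper value outside its range is refused whole. The fingers move at their own pace and stop on an object; FORCE is the grip in N (left out, the last holds). Time passes only in rows, so rows that repeat a pose let the fingers close. It gives the time, the measured TCP pose, the force and the opening at its end, in the units of the state.
- bot.observe(): the state, without advancing time (a new reading comes with each control period).
- viewer.grab_frame(name): name is "side" or "top"; returns a dict with "pixels" (420x560x3 uint8, blue, green, red), "vertical_fov" (degrees; the focal length in pixels is half the picture's height over the tangent of half this angle, whatever the lens; pixels are square), "cx", "cy" (the principal point, pixels), "rvec" (rotation vector, rad) and "tvec" (3), from world to camera coordinates, as OpenCV has them. Camera axes: x right, y down, z forward; pixel columns grow to the right and rows downward; lengths in m; the calibration is good to about 2 mm. A picture is of the moment at which its call begins. There is no depth.
- bot.job_done(): hands the job in, once; it reports no verdict.
Trained networks look in a picture, given as the dict that the camera call returned (one of the last four; its "shot" number tells which), for a name from the list of things; names that differ only in an ending like _2 or _b are one class to them, and where a whole thing is asked for, a point or a joint stands for the part that bears it (a point fixed in the world has none). Each returns a list of dicts, best first, with "score" (0 to 1); they miss things now and then, are a little off and sometimes report something else, mostly with a low value. They report only what shows in the picture. A call takes as long as a camera call.
- viewer.outline_of(target, picture): "mask" (420x560 bool, what is visible of it) and "bbox" ([left, top, right, bottom] in pixels, round what is visible of it).
The state is a dict: "clock": time; "qpos": joint angles; "qd": joint speeds; "joint_efforts": joint torques, N m; "position": TCP position; "tool_rot": TCP orientation; "force": force on the tool from outside, world axes, zero at the start; "moment": the same for the moment, N m; "grip_width": finger opening in m.
Only numpy, scipy, OpenCV 4.12 (cv2) and the standard library are available. Lean on these libraries where they do the work, as an engineer would, in place of code of your own. Each camera call takes 0.05 s, during which the arm holds its last target.

## Working session

There is one attempt and no reset: what is moved stays moved. The work goes in short steps, Python scripts to look and compute and a shell command to move; the robot and the scene stay as the last step left them, time stands still between calls to the robot, and variables do not carry over. Pictures are saved under pics/ and viewed, and the job is handed in when it is done.

```bash
ls; mkdir -p pics
cat > h.py <<'E'
import cv2,numpy as np
from workcell import bot,viewer
from scipy.spatial.transform import Rotation as Ro
def cam(p):
    f=210/np.tan(np.radians(p['vertical_fov'])/2)
    K=np.array([[f,0,p['cx']],[0,f,p['cy']],[0,0,1.]])
    R=cv2.Rodrigues(np.array(p['rvec'],float))[0];t=np.array(p['tvec'],float).ravel()
    return K,R,t
def proj(p,X):
    K,R,t=cam(p);X=np.atleast_2d(X);c=X@R.T+t;u=c@K.T;return u[:,:2]/u[:,2:]
def ray(p,uv):
    K,R,t=cam(p);d=R.T@np.linalg.inv(K)@np.array([uv[0],uv[1],1.]);o=-R.T@t;return o,d/np.linalg.norm(d)
def onz(p,uv,z):
    o,d=ray(p,uv);return o+d*(z-o[2])/d[2]
def tri(p1,a,p2,b):
    o1,d1=ray(p1,a);o2,d2=ray(p2,b)
    A=np.stack([d1,-d2],1);s=np.linalg.lstsq(A,o2-o1,rcond=None)[0]
    x=o1+d1*s[0];y=o2+d2*s[1];return (x+y)/2,np.linalg.norm(x-y)
E
python3 - <<'E'
from h import *
print(bot.observe())
for n in('side','top'):
    p=viewer.grab_frame(n);cv2.imwrite(f'pics/{n}0.png',p['pixels']);K,R,t=cam(p);print(n,K[0,0],p['cx'],p['cy'],'pos',-R.T@t,'fwd',R[2],p['shot'])
E
```

```text
pics
{'clock': 0.0, 'qpos': array([ 1.03578494,  0.52203144, -0.03632453,  1.60000209,  0.0212035 ,
        1.02109188, -0.11276152]), 'qd': array([-0.00314839,  0.00013954,  0.00066159,  0.0012189 ,  0.00064942,
       -0.00142995, -0.0015589 ]), 'joint_efforts': array([-9.88167449e-04, -9.27095532e+01,  1.97931156e+00, -3.69934988e+01,
        1.77271018e-02,  8.31843558e-03, -5.61965408e-06]), 'position': array([ 0.27997279, -0.55840844,  0.23071702]), 'tool_rot': array([-3.14044823e+00,  8.60674125e-05,  4.64839171e-01]), 'force': array([ 0.68956374, -0.50887164,  0.09843422]), 'moment': array([ 0.00993339, -0.03625281, -0.03148023]), 'grip_width': 0.08524583114884307}
side 406.32518289821104 284.62795692814024 213.24185755217724 pos [0.28787891 0.67263102 0.78289835] fwd [ 0.2853455  -0.6497876  -0.70452397] 1
top 416.18166425249433 279.78435913506905 211.88136257988316 pos [0.40600718 0.03513237 1.25790513] fwd [ 0.13417012 -0.02495052 -0.99064416] 2
```

View pics/side0.png

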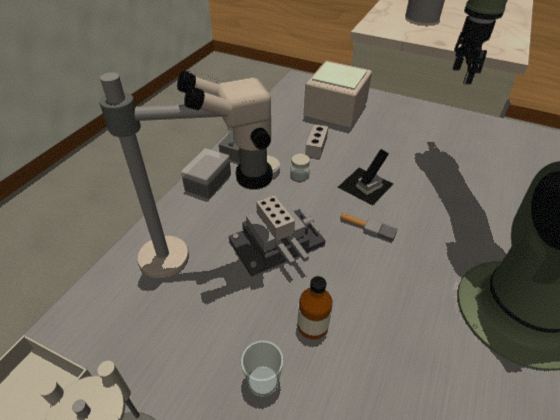

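View pics/top0.png

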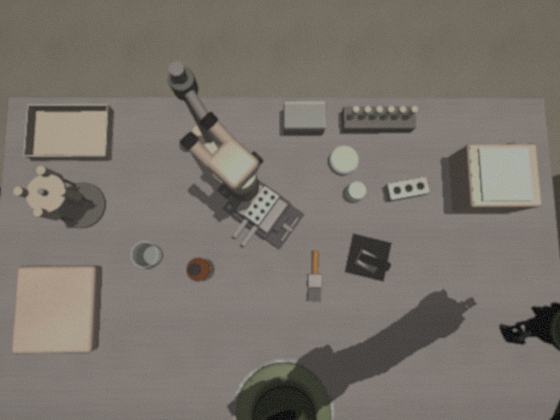

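```bash
cat >> h.py <<'E'
def crop(p,x0,y0,x1,y1,s,name):
    im=cv2.resize(p['pixels'][y0:y1,x0:x1],None,fx=s,fy=s,interpolation=cv2.INTER_CUBIC);im=cv2.convertScaleAbs(im,alpha=1.3,beta=15)
    for x in range((x0+9)//10*10,x1,10):
        cv2.line(im,(int((x-x0+.5)*s),0),(int((x-x0+.5)*s),6 if x%50 else 14),(0,255,255),1)
        if x%20==0:cv2.putText(im,str(x),(int((x-x0+.5)*s)-10,24),0,.35,(0,255,255),1)
    for y in range((y0+9)//10*10,y1,10):
        cv2.line(im,(0,int((y-y0+.5)*s)),(6,int((y-y0+.5)*s)),(0,255,255),1)
        if y%20==0:cv2.putText(im,str(y),(8,int((y-y0+.5)*s)+4),0,.35,(0,255,255),1)
    cv2.imwrite(name,im)
E
python3 - <<'E'
from h import *
s=viewer.grab_frame('side');t=viewer.grab_frame('top')
crop(s,220,180,340,280,6.6,'pics/s1.png');crop(t,180,140,320,245,5.7,'pics/t1.png')
crop(s,320,130,420,205,8,'pics/s2.png');crop(t,300,160,440,265,5.7,'pics/t2.png')
for n in['vise','block','parallel_a_mid','tamper','mat','microscope','reagent_bottle','jar','beaker','dish','spare_block','brush','tamper_grip']:
    for nm,p in(('side',s),('top',t)):
        r=viewer.outline_of(n,p)
        for q in r[:3]:
            m=np.argwhere(q['mask']).mean(0)[::-1]
            print(n,nm,round(q['score'],2),np.round(q['bbox']),m.round(1),onz(p,m,0.02).round(3),q['mask'].sum())
E
```

```text
vise side 0.93 [230. 198. 324. 277.] [272.7 234.9] [0.591 0.053 0.02 ] 4022
vise top 0.67 [223. 182. 304. 248.] [266.3 214.2] [0.567 0.045 0.02 ] 2438
block side 0.6 [256. 195. 297. 243.] [275.7 217.7] [ 0.611 -0.006  0.02 ] 1042
block top 0.78 [242. 184. 279. 224.] [261.1 205.4] [0.594 0.06  0.02 ] 703
parallel_a_mid side 0.61 [273. 241. 298. 265.] [284.9 252.9] [0.539 0.093 0.02 ] 179
parallel_a_mid top 0.6 [233. 217. 249. 238.] [240.5 226.9] [0.529 0.121 0.02 ] 127
parallel_a_mid top 0.51 [382. 178. 428. 202.] [405.7 188.6] [ 0.643 -0.381  0.02 ] 749
tamper side 0.8 [356. 152. 388. 195.] [371.9 175. ] [ 0.431 -0.29   0.02 ] 711
tamper side 0.25 [257. 196. 295. 238.] [275.5 217.2] [ 0.612 -0.007  0.02 ] 1011
tamper top 0.67 [353. 252. 391. 272.] [370.4 260.8] [ 0.426 -0.264  0.02 ] 412
tamper top 0.54 [243. 186. 275. 225.] [260.8 205.6] [0.593 0.061 0.02 ] 652
mat side 0.95 [341. 167. 392. 205.] [363.2 187.5] [ 0.438 -0.224  0.02 ] 708
mat top 0.94 [348. 233. 389. 275.] [366.5 254.5] [ 0.444 -0.253  0.02 ] 1113
mat top 0.54 [310. 255. 323. 300.] [314.1 280.7] [ 0.369 -0.095  0.02 ]
[... 938 characters left out ...]
] [316.2 141.2] [ 0.644 -0.378  0.02 ] 558
spare_block top 0.87 [384. 177. 430. 201.] [406.3 188.5] [ 0.643 -0.382  0.02 ] 735
spare_block top 0.61 [224. 182. 306. 249.] [266.5 214.3] [0.567 0.044 0.02 ] 2507
spare_block top 0.21 [244. 189. 277. 228.] [260.7 205.8] [0.593 0.061 0.02 ] 662
brush side 0.88 [342. 212. 397. 241.] [372.3 227.3] [ 0.371 -0.083  0.02 ] 671
brush top 0.78 [308. 252. 323. 300.] [313.7 280.3] [ 0.37  -0.094  0.02 ] 485
tamper_grip side 0.74 [354. 148. 386. 196.] [372.2 174.6] [ 0.431 -0.292  0.02 ] 656
tamper_grip side 0.26 [306. 126. 328. 160.] [316.4 141.4] [ 0.643 -0.377  0.02 ] 577
tamper_grip top 0.65 [350. 249. 392. 269.] [370.7 261.3] [ 0.424 -0.265  0.02 ] 436
```

View pics/s1.png

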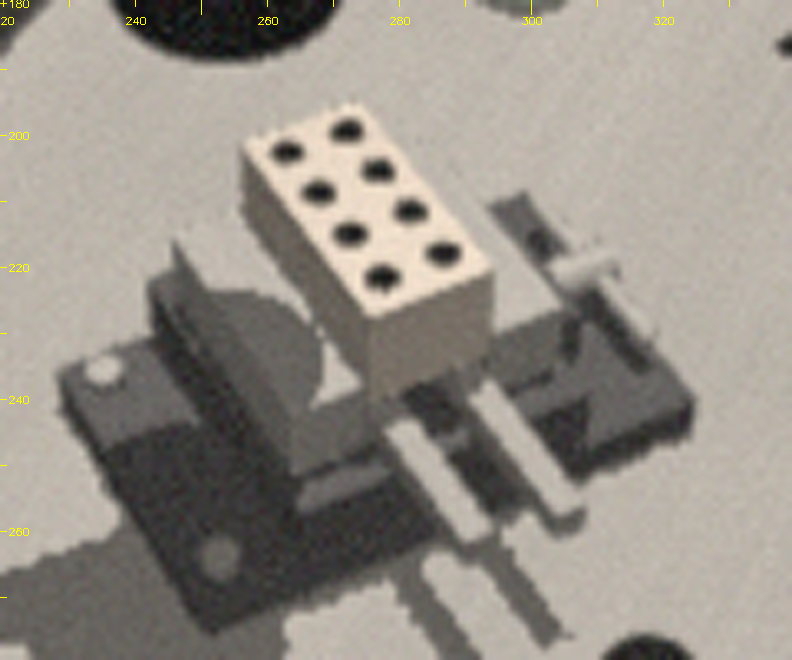

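View pics/t1.png

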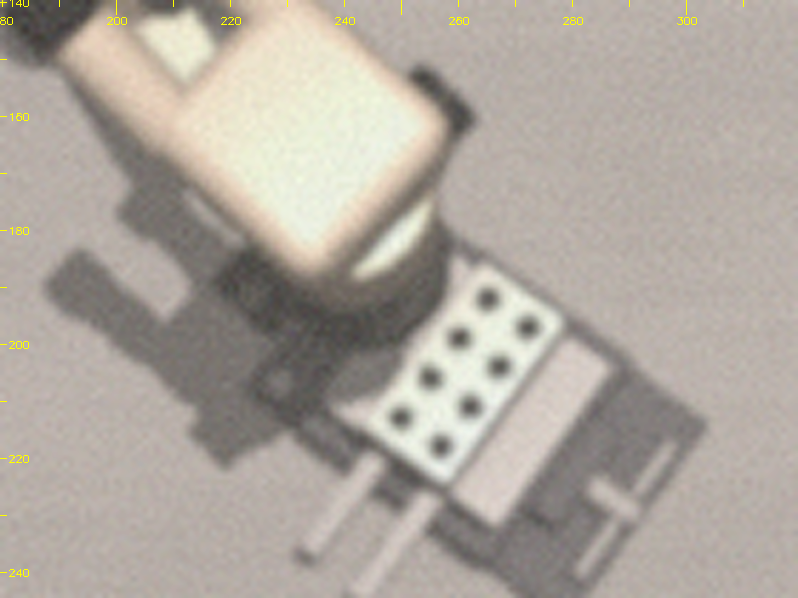

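View pics/s2.png

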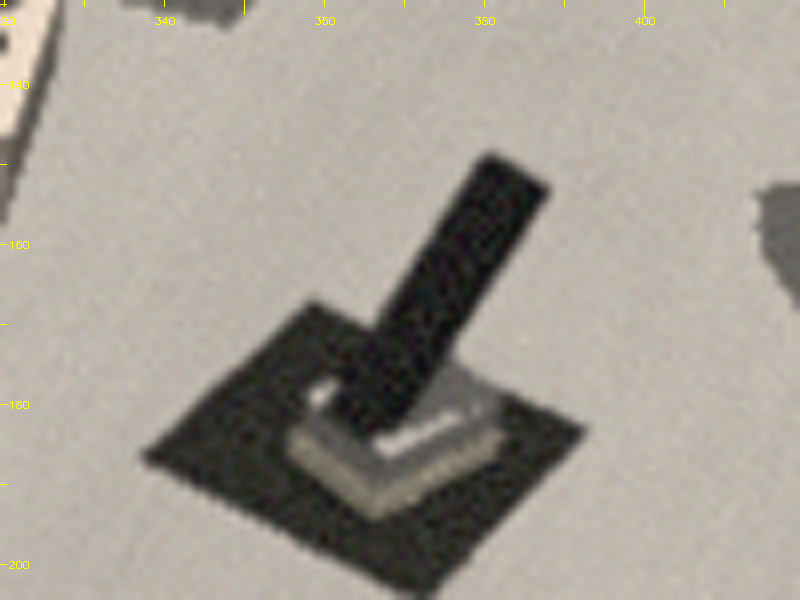

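View pics/t2.png

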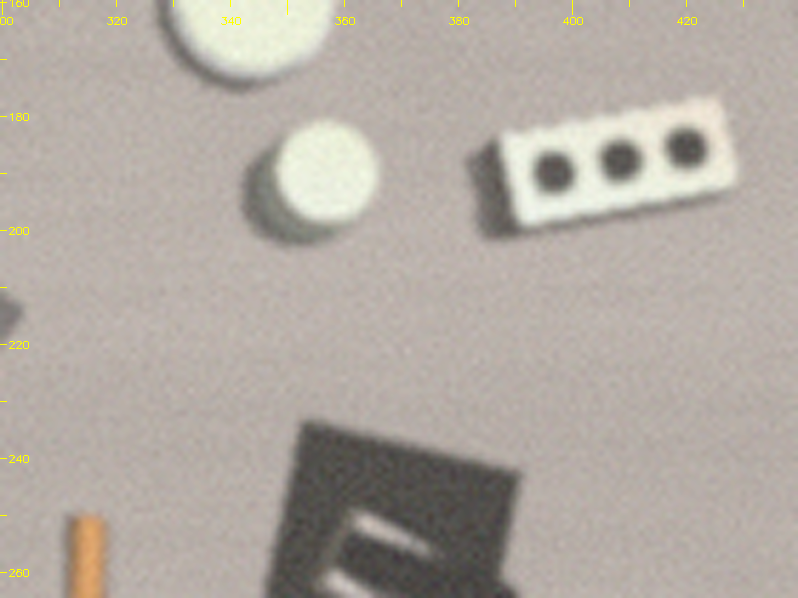

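```bash
cat > fit.py <<'E'
from h import *
from scipy.optimize import least_squares
import pickle
s=viewer.grab_frame('side');t=viewer.grab_frame('top')
obs=[(t,(-55,-50,85),(287,204)),(t,(-55,50,85),(266.5,232)),(s,(-55,50,85),(305,226.5)),(s,(55,50,85),(264,241.5)),(s,(55,-50,85),(246,216))]
def W(v,X):
    X=np.atleast_2d(np.array(X,float))/1000;c,n=np.cos(v[2]),np.sin(v[2])
    return np.stack([v[0]+c*X[:,0]-n*X[:,1],v[1]+n*X[:,0]+c*X[:,1],X[:,2]],1)
f=lambda v:np.concatenate([proj(p,W(v,X))[0]-o for p,X,o in obs])
r=least_squares(f,[.58,.05,.8]);print(r.x,r.fun.round(1))
v=r.x;pickle.dump(v,open('vise.pkl','wb'))
def vz(p,uv,z):
    x=onz(p,uv,z/1000)[:2]-v[:2];c,n=np.cos(v[2]),np.sin(v[2]);return (np.array([c*x[0]+n*x[1],-n*x[0]+c*x[1]])*1000).round(1)
for nm,p,pts in(('s',s,[(293,258),(289.5,261.5),(308,254),(303,257)]),('t',t,[(234,238),(238,241)])):
    print(nm,[vz(p,q,64) for q in pts])
for p,pts in((s,[(257,201),(272,195),(294,220),(276,227)]),(t,[(265,186),(278,196),(257.5,224.5),(243,215)])):
    print([list(vz(p,q,z)) for q in pts for z in(113,118,123)])
def draw(p,name,*a):
    q={'pixels':p['pixels'].copy()}
    big=cv2.resize(p['pixels'],None,fx=4,fy=4,interpolation=cv2.INTER_CUBIC)
    def box(x0,x1,y0,y1,z0,z1,col):
        P=[(x,y,z) for x in(x0,x1) for y in(y0,y1) for z in(z0,z1)]
        u=proj(p,W(v,P))*4+2
        for i in range(8):
            for j in(1,2,4):
                if not i&j: cv2.line(big,tuple(int(k) for k in u[i]),tuple(int(k) for k in u[i|j]),col,1)
    box(-55,-25,-50,50,50,85,(0,255,0));box(25,55,-50,50,50,85,(0,255,0));box(-25,25,-50,50,73,118,(0,0,255))
    for x in(17,-17): box(x-6,x+6,-85,85,50,64,(255,0,0))
    x0,y0,x1,y1=a;cv2.imwrite(name,cv2.resize(big[y0*4:y1*4,x0*4:x1*4],None,fx=1.6,fy=1.6))
draw(s,'pics/sv.png',220,180,340,270);draw(t,'pics/tv.png',200,160,320,250)
E
python3 fit.py
```

```text
[0.58067119 0.06009668 0.93500924] [-0.5 -0.3 -0.7 -0.   0.8 -0.7  0.2  0.7 -0.4 -1.3]
s [array([ 10.9, 106. ]), array([ 22.8, 111. ]), array([-25.2, 111.9]), array([-10.6, 114.1])]
t [array([  9.7, 116.2]), array([ -4.7, 116.3])]
[[np.float64(21.7), np.float64(-53.5)], [np.float64(23.9), np.float64(-48.7)], [np.float64(26.2), np.float64(-43.8)], [np.float64(-20.2), np.float64(-55.8)], [np.float64(-17.7), np.float64(-50.9)], [np.float64(-15.1), np.float64(-46.1)], [np.float64(-25.5), np.float64(43.5)], [np.float64(-22.9), np.float64(47.7)], [np.float64(-20.4), np.float64(51.8)], [np.float64(21.5), np.float64(43.7)], [np.float64(23.8), np.float64(47.9)], [np.float64(26.0), np.float64(52.0)]]
[[np.float64(21.4), np.float64(-51.0)], [np.float64(20.7), np.float64(-50.2)], [np.float64(20.1), np.float64(-49.4)], [np.float64(-24.7), np.float64(-49.5)], [np.float64(-25.1), np.float64(-48.7)], [np.float64(-25.5), np.float64(-47.9)], [np.float64(-25.8), np.float64(48.6)], [np.float64(-26.2), np.float64(48.9)], [np.float64(-26.7), np.float64(49.3)], [np.float64(22.3), np.float64(50.9)], [np.float64(21.6), np.float64(51.2)], [np.float64(21.0), np.float64(51.5)]]
```

View pics/sv.png

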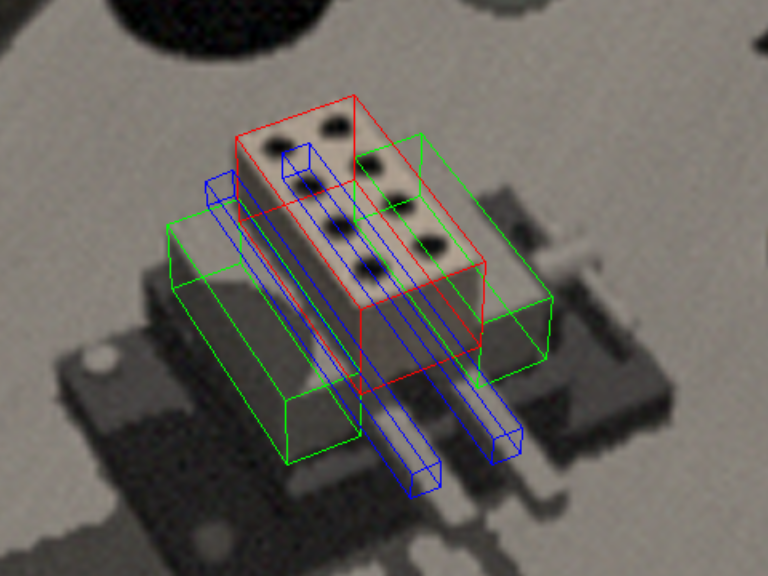

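View pics/tv.png

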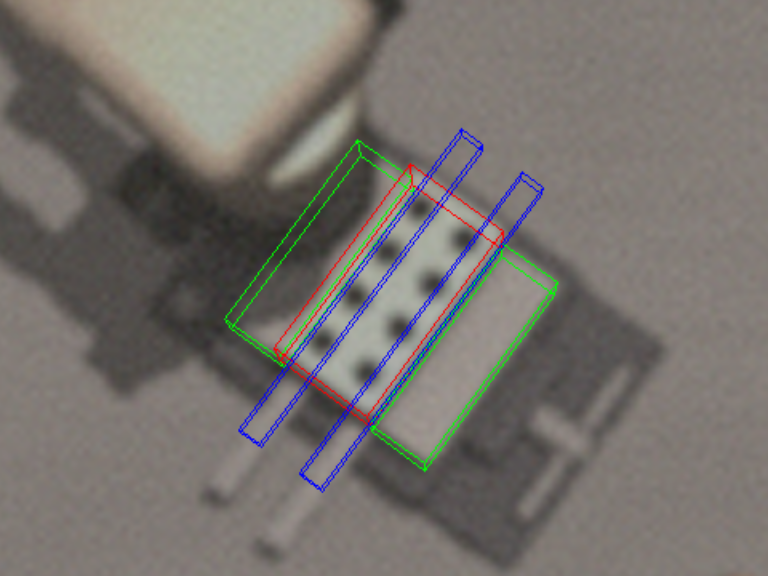

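Run:
```python
from h import *
t=viewer.grab_frame('top');crop(t,340,225,410,285,11,'pics/t3.png')
```

```text
(no output)
```

View pics/t3.png

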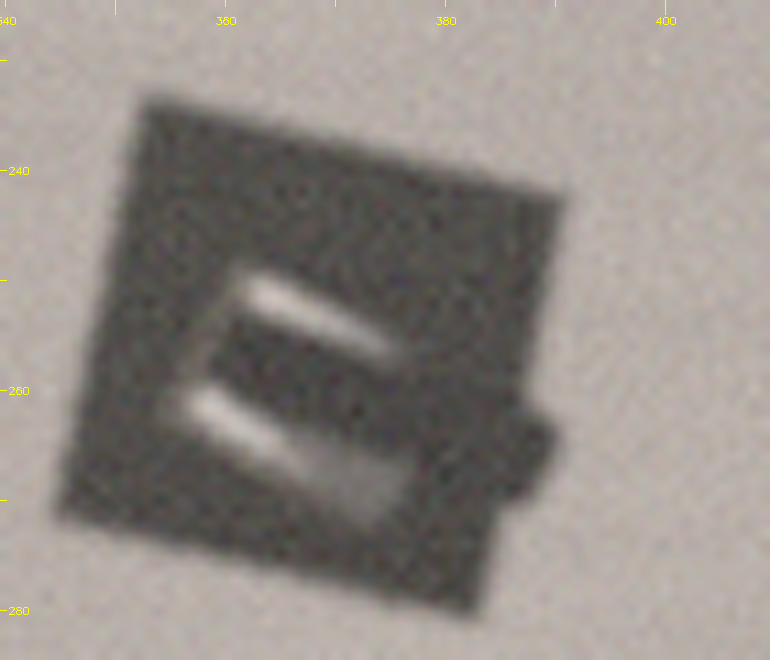

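```bash
cat > fit2.py <<'E'
from h import *
from scipy.optimize import least_squares
import pickle
s=viewer.grab_frame('side');t=viewer.grab_frame('top')
d=np.array([-np.sin(.6),0,np.cos(.6)]);n=np.array([np.cos(.6),0,np.sin(.6)])
he=np.array([-13,0,81])+40*d
obs=[(t,(32,-23,30),(361.5,249.5)),(t,(32,23,30),(356,261.5)),(t,(-32,23,30),(373.5,272)),]
# orientation of y: tamper x=+left(world +y) => tamper y = world -x => down in image
obs+=[(s,(-32,23,0),(381.5,185)),(s,(32,23,0),(366.5,194.5)),(s,(32,-23,0),(355.5,185))]
obs+=[(t,he,(388.5,266)),(s,he,(384.5,151))]
def W(v,X):
    X=np.atleast_2d(np.array(X,float))/1000;c,n=np.cos(v[2]),np.sin(v[2])
    return np.stack([v[0]+c*X[:,0]-n*X[:,1],v[1]+n*X[:,0]+c*X[:,1],X[:,2]+v[3]],1)
f=lambda v:np.concatenate([proj(p,W(v,X))[0]-o for p,X,o in obs])
for z in(1,0):
  g=(lambda v:f(np.r_[v[:3],.004])) if not z else f
  r=least_squares(g,[.43,-.25,1.3,.004]);print(r.x,r.fun.round(1))
v=np.r_[r.x[:3],.004];pickle.dump(v,open('tamp.pkl','wb'));print('grip',W(v,(-13,0,81)),'top',W(v,he),tri(s,(384.5,151),t,(388.5,266)))
m=[onz(t,q,.004) for q in((353,233.5),(390.5,242.5),(382.5,280),(345,271.5))];print('mat',np.mean(m,0),m)
m=[onz(s,q,.004) for q in((359,167),(392.5,183),(373,205),(337.5,186))];print('mat',np.mean(m,0))
E
python3 fit2.py
```

```text
[ 0.4276987  -0.25445706  1.07192447  0.00621507] [ 0.7 -1.6 -0.8  0.3  1.2  0.1  0.8  0.9  0.2 -0.   0.1  0.9 -1.2 -0.5
  0.4 -1.2]
[ 0.427838   -0.25562906  1.07161319  0.004     ] [ 1.  -1.7 -0.5  0.2  1.4  0.1  0.8  1.3  0.2  0.3  0.   1.2 -1.  -0.5
  0.3 -0.7]
grip [[ 0.42161479 -0.26704272  0.085     ]] top [[ 0.41080282 -0.28687238  0.11801342]] (array([ 0.41053109, -0.29081797,  0.11277254]), np.float64(0.002329202354149553))
mat [ 0.43787557 -0.26035707  0.004     ] [array([ 0.50838057, -0.21796459,  0.004     ]), array([ 0.48024816, -0.33122749,  0.004     ]), array([ 0.36832887, -0.30207533,  0.004     ]), array([ 0.39454469, -0.19016086,  0.004     ])]
mat [ 0.43905302 -0.2574374   0.004     ]
```

```bash
cat >> h.py <<'E'
import pickle
V=pickle.load(open('vise.pkl','rb'))
def vw(x,y,z):
    c,n=np.cos(V[2]),np.sin(V[2]);return np.array([V[0]+(c*x-n*y)/1e3,V[1]+(n*x+c*y)/1e3,z/1e3])
def wv(P):
    x=np.array(P[:2])-V[:2];c,n=np.cos(V[2]),np.sin(V[2]);return np.array([c*x[0]+n*x[1],-n*x[0]+c*x[1],P[2]])*1e3
def Rt(yaw,tilt):  # tool x heading yaw, tilt deg about tool y
    return Ro.from_euler('z',yaw)*Ro.from_euler('x',np.pi)*Ro.from_euler('y',tilt,degrees=True)
def cur():
    o=bot.observe();return np.array(o['position']),Ro.from_euler('xyz',o['tool_rot']),o
def delta(P,R,P0=None,R0=None):
    if P0 is None:P0,R0,_=cur()
    print('rot',np.degrees((R0.inv()*R).as_rotvec()).round(2),'shift',(R0.inv().apply(P-P0)*1e3).round(1))
E
python3 - <<'E'
from h import *
R=Rt(V[2]+np.pi/2,12);print(R.as_matrix().round(2))
R2=Rt(V[2]+np.pi/2,-12)
for r in(R,R2):print('z axis in vise y:',r.apply([0,0,1])@np.array([-np.sin(V[2]),np.cos(V[2]),0]))
P=vw(-1,138,130);print(P);delta(P,R);delta(P,R2);print(wv([.406,.24,0]))
E
```

```text
[[-0.79  0.59 -0.17]
 [ 0.58  0.8   0.12]
 [ 0.21  0.   -0.98]]
z axis in vise y: 0.20791169081775937
z axis in vise y: -0.20791169081775937
[0.46904195 0.141238   0.13      ]
rot [  12.24    7.5  -116.45] shift [ 482.6 -541.   101.3]
rot [ -12.24   -7.51 -116.45] shift [ 482.6 -541.   101.3]
[ 41.02935402 247.36980774   0.        ]
```

```bash
python3 -m creep '[{"rz":-8,"tx":32,"ty":-36},{"rz":-16,"tx":64,"ty":-72},{"rz":-24,"tx":96,"ty":-108},{"rz":-32,"tx":128,"ty":-144},{"rz":-40,"tx":160,"ty":-180},{"rz":-48,"tx":192,"ty":-216},{"rz":-56,"tx":224,"ty":-252},{"rz":-64,"tx":256,"ty":-288}]'
python3 - <<'E'
from h import *
print(cur()[2]['qpos'],wv(cur()[0]))
delta(vw(-1,138,130),Rt(V[2]+np.pi/2,-12))
E
```

```text
[ 1.03581005  0.52142112 -0.03629008  1.59949666  0.02118942  1.02115
 -0.11280181] [-676.35602675 -125.60711584  231.27891717]
rot [ -12.24   -7.51 -116.45] shift [ 482.6 -541.   101.3]schema error: expected keys rx, ry, rz, tx, ty, tz, hand
```

All keys are required.

```bash
python3 -m creep '[{"rx":0,"ry":0,"rz":-8,"tx":32,"ty":-36,"tz":0,"hand":-1},{"rx":0,"ry":0,"rz":-16,"tx":64,"ty":-72,"tz":0,"hand":-1},{"rx":0,"ry":0,"rz":-24,"tx":96,"ty":-108,"tz":0,"hand":-1},{"rx":0,"ry":0,"rz":-32,"tx":128,"ty":-144,"tz":0,"hand":-1},{"rx":0,"ry":0,"rz":-40,"tx":160,"ty":-180,"tz":0,"hand":-1},{"rx":0,"ry":0,"rz":-48,"tx":192,"ty":-216,"tz":0,"hand":-1},{"rx":0,"ry":0,"rz":-56,"tx":224,"ty":-252,"tz":0,"hand":-1},{"rx":0,"ry":0,"rz":-64,"tx":256,"ty":-288,"tz":0,"hand":-1}]'
python3 - <<'E'
from h import *
print(cur()[2]['qpos'],wv(cur()[0]))
delta(vw(-1,138,130),Rt(V[2]+np.pi/2,-12))
E
```

```text
clock: 2.55
position: [0.3801, -0.1848, 0.2316]
tool_rot: [3.141, 0.001, 1.587]
force: [1.6, -1.2, 0.7]
grip_width: 0.0854
[ 0.69073953  0.22069924 -0.43755223  2.08396965  0.12334258  0.86007547
  0.19835368] [-316.17418078   15.9933955   231.62038599]
rot [ -5.49 -11.09 -52.43] shift [324.6  94.3 101.5]
```

```bash
python3 -m creep '[{"rx":-1,"ry":-2,"rz":-7,"tx":46,"ty":13,"tz":0,"hand":0.5},{"rx":-2,"ry":-3,"rz":-14,"tx":92,"ty":27,"tz":0,"hand":0.5},{"rx":-2,"ry":-5,"rz":-21,"tx":138,"ty":40,"tz":0,"hand":0.5},{"rx":-3,"ry":-6,"rz":-28,"tx":184,"ty":54,"tz":0,"hand":0.5},{"rx":-4,"ry":-8,"rz":-35,"tx":230,"ty":67,"tz":10,"hand":0.5},{"rx":-5,"ry":-9,"rz":-42,"tx":276,"ty":80,"tz":35,"hand":0.5},{"rx":-5,"ry":-10,"rz":-49,"tx":320,"ty":93,"tz":65,"hand":0.5},{"rx":-5.5,"ry":-11.1,"rz":-52.4,"tx":324.6,"ty":94.3,"tz":95,"hand":0.5}]'
python3 - <<'E'
from h import *
P,R,o=cur();print(o['qpos'],wv(P),o['force'])
delta(vw(-1,138,130),Rt(V[2]+np.pi/2,-12))
s=viewer.grab_frame('side');crop(s,220,180,340,280,6.6,'pics/s4.png')
cv2.imwrite('pics/s4f.png',s['pixels'])
E
```

```text
clock: 3.35
position: [0.4718, 0.1439, 0.136]
tool_rot: [3.138, 0.209, 2.507]
force: [1.0, -2.0, -0.5]
grip_width: 0.0213
[-0.05254174  0.47603812 -0.62815771  2.10379318  0.75713583  0.71962183
 -0.27939355] [  2.83933238 137.35933121 136.02619871] [ 1.04780968 -2.02836212 -0.49916917]
rot [ 0.24 -0.01  0.07] shift [ 1.9 -3.9  5.7]
```

View pics/s4f.png

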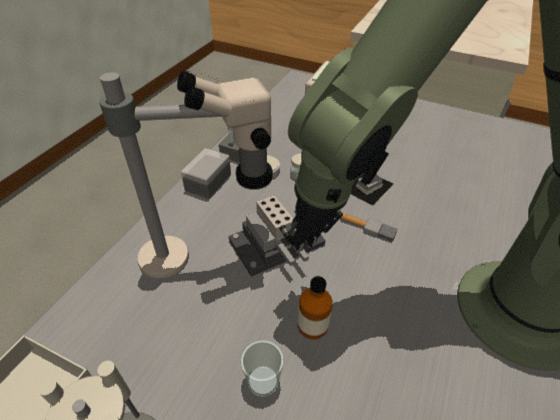

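Run:
```python
from h import *
R=Rt(V[2]+np.pi/2,-12)
delta(vw(-1,138,49),R);delta(vw(-1,126,49),R);delta(vw(-1,101,49),R)
s=bot.observe()['position'];p=viewer.grab_frame('side');print(proj(p,s))
```

```text
rot [-0.02 -0.18  0.33] shift [15.8 -1.5 80.3]
rot [-0.02 -0.18  0.33] shift [ 4.1 -1.6 82.8]
rot [-0.02 -0.18  0.33] shift [-20.4  -1.7  87.9]
[[306.01847775 246.98135149]]
```

View pics/s4.png

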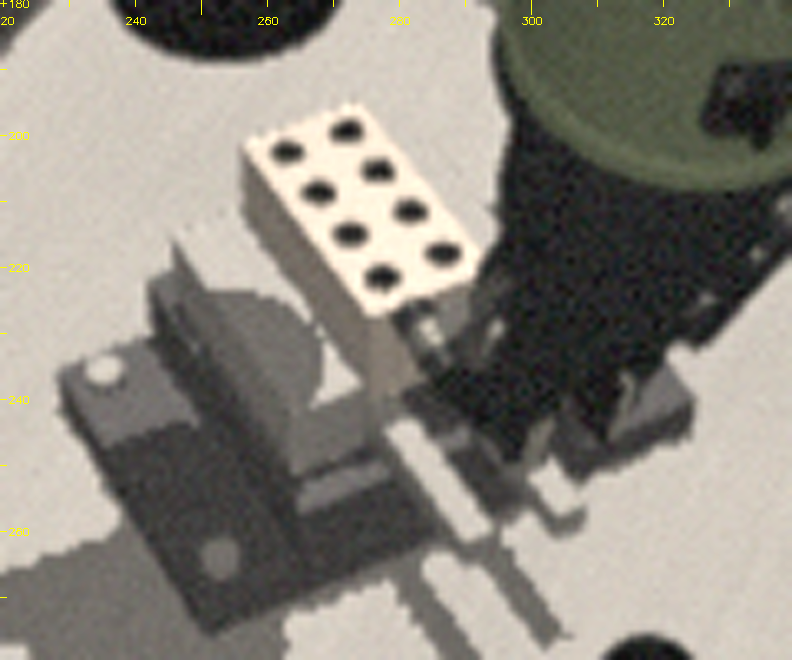

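```bash
python3 -m creep '[{"rx":0,"ry":0,"rz":0.3,"tx":5,"ty":-1.5,"tz":25,"hand":0.5},{"rx":0,"ry":0,"rz":0.3,"tx":15,"ty":-1.5,"tz":50,"hand":0.5},{"rx":0,"ry":0,"rz":0.3,"tx":17,"ty":-1.5,"tz":80,"hand":0.5},{"rx":0,"ry":0,"rz":0.3,"tx":17,"ty":-1.5,"tz":80,"hand":0.5}]'
python3 - <<'E'
from h import *
P,R,o=cur();print(wv(P),o['force'],o['moment'])
R=Rt(V[2]+np.pi/2,-12)
delta(vw(-1,126,49),R);delta(vw(-1,101,49),R)
s=viewer.grab_frame('side');crop(s,220,180,340,280,6.6,'pics/s5.png')
s=viewer.grab_frame('top');crop(s,180,140,320,245,5.7,'pics/t5.png')
E
```

```text
clock: 3.85
position: [0.4691, 0.1364, 0.0533]
tool_rot: [-3.14, 0.208, 2.493]
force: [-0.4, -0.8, 0.5]
grip_width: 0.0216
[ -4.8640672  135.03444868  53.2636144 ] [-0.35758868 -0.75982838  0.51398733] [0.08645999 0.1759043  0.03700886]
rot [-0.25 -0.1  -0.74] shift [-7.9  4.   6. ]
rot [-0.25 -0.1  -0.74] shift [-32.4   4.3  11.2]
```

View pics/s5.png

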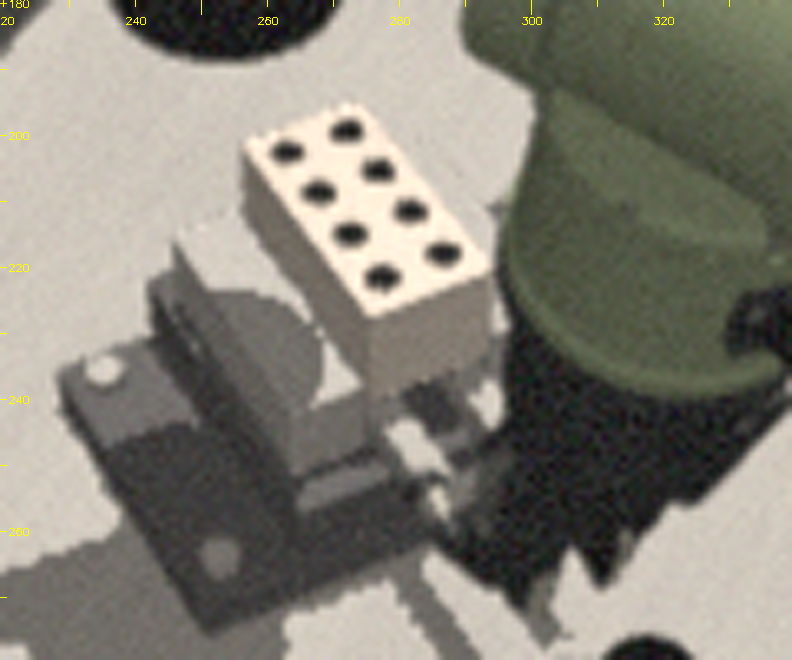

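View pics/t5.png

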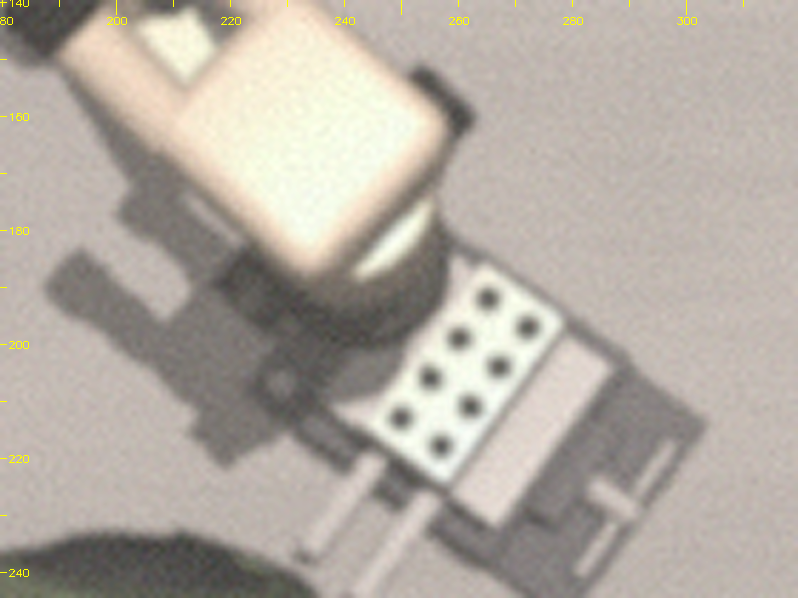

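```bash
python3 -m creep '[{"rx":0,"ry":0,"rz":-0.7,"tx":0,"ty":4,"tz":4,"hand":0.5},{"rx":0,"ry":0,"rz":-0.7,"tx":-8,"ty":4,"tz":6,"hand":0.5},{"rx":0,"ry":0,"rz":-0.7,"tx":-16,"ty":4,"tz":7,"hand":0.5},{"rx":0,"ry":0,"rz":-0.7,"tx":-24,"ty":4,"tz":9,"hand":0.5},{"rx":0,"ry":0,"rz":-0.7,"tx":-30,"ty":4,"tz":10.5,"hand":0.5},{"rx":0,"ry":0,"rz":-0.7,"tx":-30,"ty":4,"tz":10.5,"hand":0.5}]'
python3 - <<'E'
from h import *
P,R,o=cur();print(wv(P),o['force'],o['moment'])
R=Rt(V[2]+np.pi/2,-12)
delta(vw(-1,97,49),R)
s=viewer.grab_frame('side');crop(s,220,180,340,280,6.6,'pics/s6.png')
s=viewer.grab_frame('top');crop(s,200,180,300,255,7.9,'pics/t6.png')
E
```

```text
clock: 4.55
position: [0.4981, 0.1213, 0.0506]
tool_rot: [-3.141, 0.209, 2.505]
force: [-0.1, 0.6, 0.5]
grip_width: 0.0212
[  0.16758597 102.79702394  50.58367548] [-0.13344729  0.58058773  0.46614292] [0.17173731 0.21898458 0.04226215]
rot [-0.07 -0.02 -0.03] shift [-5.3 -1.2  2.8]
```

View pics/s6.png

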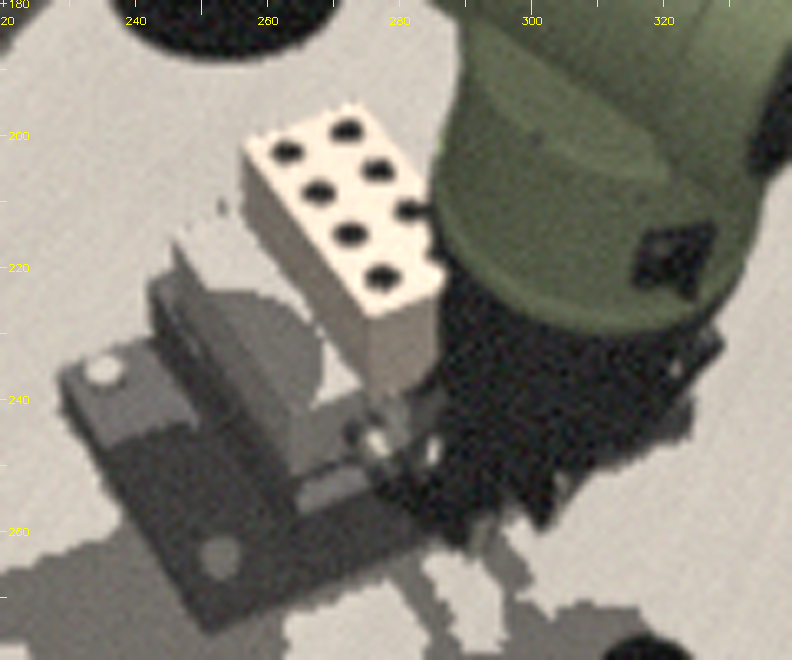

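View pics/t6.png

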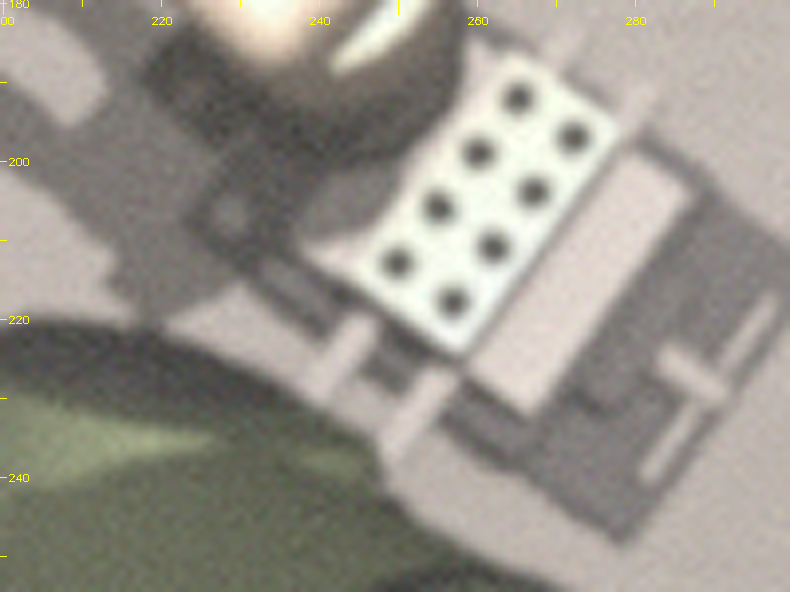

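Run:
```python
from h import *
t=viewer.grab_frame('top')
for n,q in [('near b',(249,238.5)),('near a',(240.3,231)),('far b',(281.8,190.7)),('far a',(271.8,184))]: print(n,wv(onz(t,q,.064)).round(1))
for y in(-80,-85,-70): print(y,proj(t,[vw(-17,y,64),vw(17,y,64)]).round(1))
crop(t,255,170,295,200,19,'pics/t7.png')
crop(t,230,215,270,245,19,'pics/t7b.png')
```

```text
near b [-25.8  92.1  64. ]
near a [ 7.2 89.4 64. ]
far b [-20.2 -76.2  64. ]
far a [ 15.1 -75.1  64. ]
-80 [[281.7 189. ]
 [272.3 182.3]]
-85 [[282.7 187.7]
 [273.3 180.9]]
-70 [[279.7 191.8]
 [270.2 185. ]]
```

View pics/t7.png

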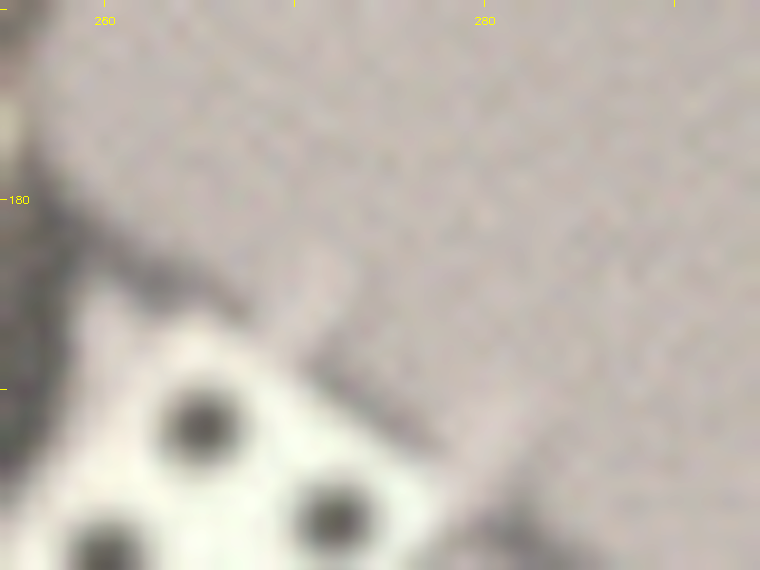

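View pics/t7b.png

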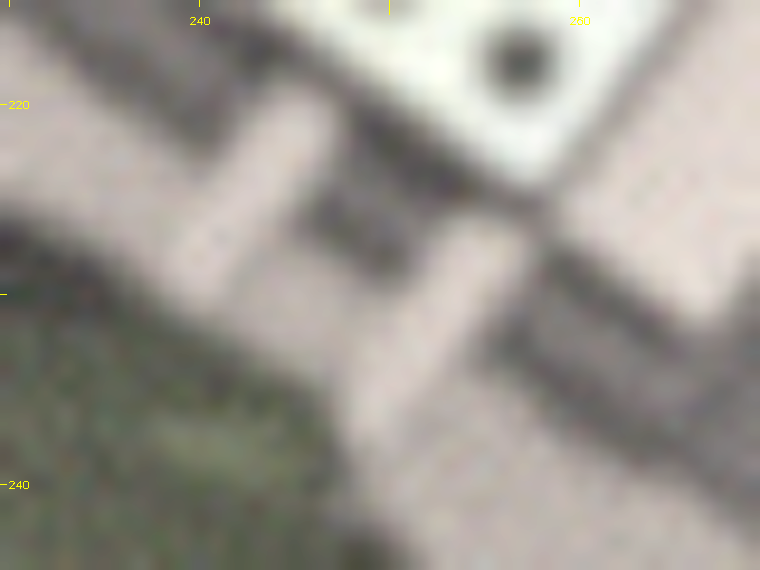

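```bash
python3 -m creep '[{"rx":0,"ry":0,"rz":0,"tx":-3.5,"ty":-1,"tz":0.7,"hand":0.5},{"rx":0,"ry":0,"rz":0,"tx":-6.8,"ty":-1,"tz":1.5,"hand":0.5},{"rx":0,"ry":0,"rz":0,"tx":-6.8,"ty":-1,"tz":1.5,"hand":0.5},{"rx":0,"ry":0,"rz":0,"tx":-6.8,"ty":-1,"tz":1.5,"hand":0.5}]'
python3 - <<'E'
from h import *
P,R,o=cur();print(wv(P),o['force'])
t=viewer.grab_frame('top')
crop(t,255,170,295,200,19,'pics/t8.png')
E
```

```text
clock: 5.1
position: [0.5024, 0.1171, 0.0504]
tool_rot: [-3.14, 0.209, 2.507]
force: [-0.3, 0.3, -0.3]
grip_width: 0.0215
[-0.66600007 96.82822908 50.3848474 ] [-0.27353264  0.34237948 -0.28761859]
```

View pics/t8.png

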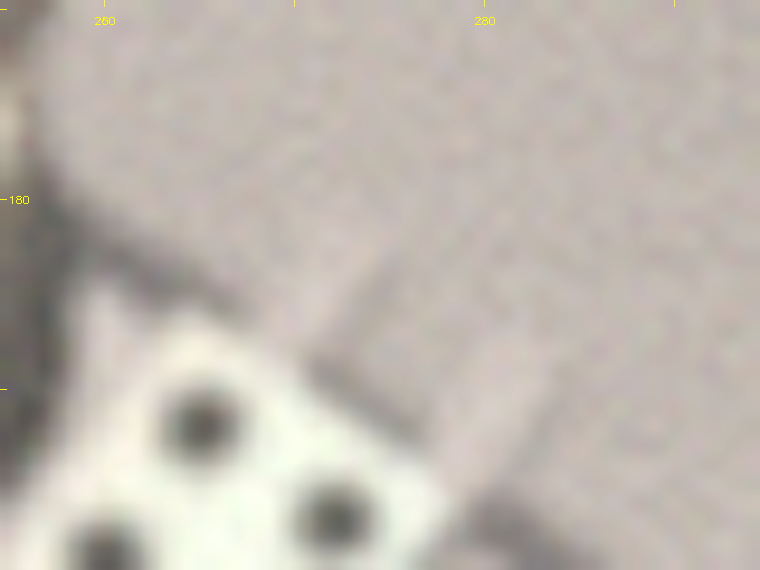

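```bash
python3 -m creep '[{"rx":0,"ry":0,"rz":0,"tx":15,"ty":0,"tz":0,"hand":0.5},{"rx":0,"ry":0,"rz":0,"tx":22,"ty":0,"tz":-30,"hand":0.5},{"rx":0,"ry":0,"rz":0,"tx":22,"ty":0,"tz":-80,"hand":0.5},{"rx":0,"ry":0,"rz":0,"tx":22,"ty":0,"tz":-130,"hand":0.5},{"rx":0,"ry":0,"rz":0,"tx":0,"ty":-50,"tz":-160,"hand":0},{"rx":0,"ry":0,"rz":0,"tx":0,"ty":-100,"tz":-170,"hand":-1},{"rx":0,"ry":0,"rz":0,"tx":0,"ty":-150,"tz":-170,"hand":-1},{"rx":0,"ry":0,"rz":0,"tx":0,"ty":-200,"tz":-170,"hand":-1}]'
python3 - <<'E'
from h import *
P,R,o=cur();print(P,wv(P),o['force'])
t=viewer.grab_frame('top');s=viewer.grab_frame('side')
crop(t,220,170,310,240,8.5,'pics/t9.png');crop(s,230,185,330,270,7.5,'pics/s9.png')
E
```

```text
clock: 5.95
position: [0.3612, -0.0147, 0.2172]
tool_rot: [-3.14, 0.21, 2.507]
force: [0.9, -0.7, 0.4]
grip_width: 0.0777
[ 0.36117043 -0.01473395  0.21721614] [-190.5510321   132.17606288  217.21613545] [ 0.89170336 -0.71421935  0.35799175]
```

View pics/t9.png

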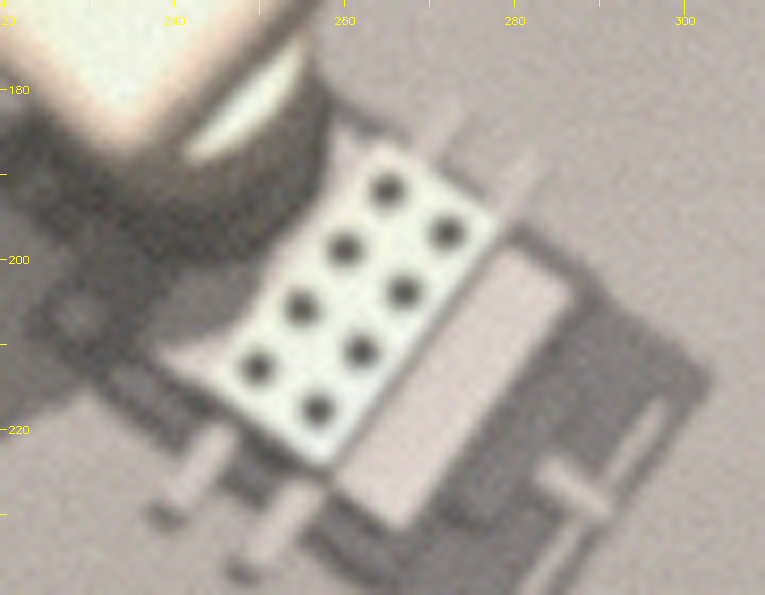

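View pics/s9.png

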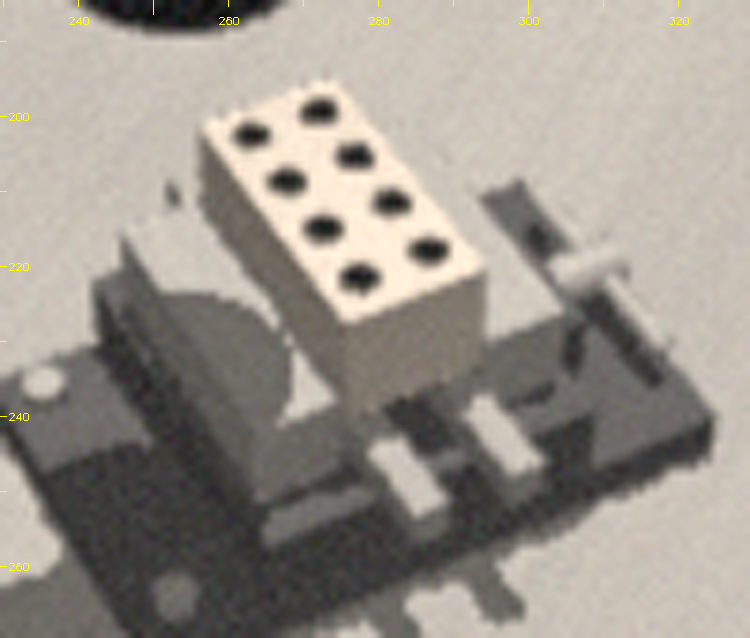

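Run:
```python
from h import *
t=viewer.grab_frame('top');s=viewer.grab_frame('side')
for n,p,q in [('s a',s,(286.5,252)),('s b',s,(300,246.5)),('t a',t,(241,228.5)),('t b',t,(250.3,235.5)),('far a',t,(273,181.5)),('far b',t,(282.2,188))]: print(n,wv(onz(p,q,.064)).round(1))
# markerless check: vise bed near end edge y=65 z=50
for p in(s,t):print(proj(p,[vw(-17,85,64),vw(17,85,64),vw(40,65,50),vw(0,65,50),vw(-40,65,50)]).round(1).tolist())
crop(s,270,230,310,260,19,'pics/sA.png')
```

```text
s a [15.3 83.8 64. ]
s b [-20.4  84.   64. ]
t a [ 9.8 82.5 64. ]
t b [-23.7  83.   64. ]
far a [ 16.6 -83.2  64. ]
far b [-16.4 -83.4  64. ]
[[299.0, 247.3], [286.1, 252.6], [273.2, 254.2], [288.2, 248.0], [302.8, 242.0]]
[[248.0, 234.7], [238.5, 227.7], [236.6, 218.1], [247.6, 226.1], [258.7, 234.2]]
```

View pics/sA.png

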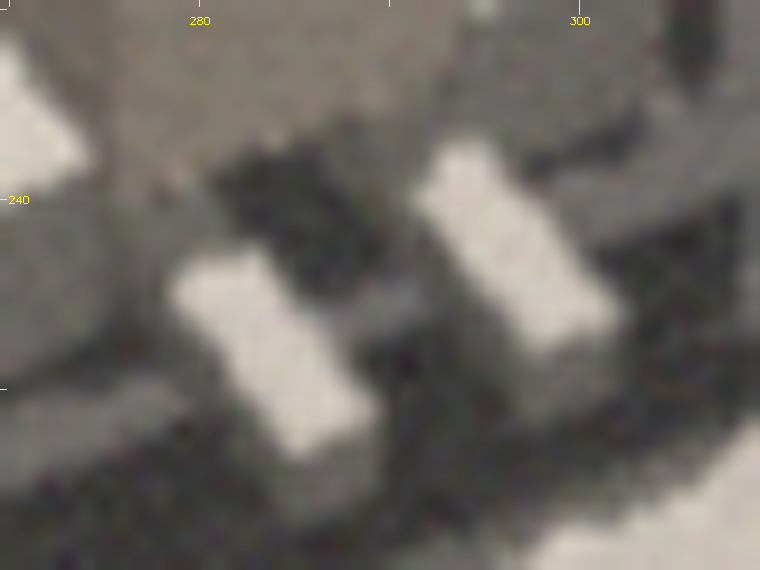

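```bash
cat >> h.py <<'E'
def row(P,R,fr=(1,)):
    pass
E
python3 - <<'E'
from h import *
T=pickle.load(open('tamp.pkl','rb'))
G=np.array([.4216,-.2670,.085]);R=Rt(T[2],34);z=R.apply([0,0,1]);print(z)
pre=G+z*(.019-.1);print(pre);delta(pre,R)
print(bot.observe()['qpos'])
E
```

```text
[ 0.2676904   0.49095677 -0.82903757]
[ 0.39991708 -0.3067675   0.15215204]
rot [-16.05  37.79  82.43] shift [-186.2 -212.5  106.7]
[ 0.41382793  0.07561106 -0.71348245  2.33900929  0.36577523  0.65190207
  0.35639258]
```

```bash
python3 -m creep '[{"rx":-1.4,"ry":3.4,"rz":7.4,"tx":-17,"ty":-30,"tz":0,"hand":-1},{"rx":-2.9,"ry":6.8,"rz":14.8,"tx":-34,"ty":-60,"tz":5,"hand":-1},{"rx":-4.3,"ry":10.2,"rz":22.2,"tx":-51,"ty":-85,"tz":10,"hand":-1},{"rx":-5.8,"ry":13.6,"rz":29.7,"tx":-68,"ty":-105,"tz":15,"hand":-1},{"rx":-7.2,"ry":17,"rz":37,"tx":-85,"ty":-125,"tz":20,"hand":-1},{"rx":-8.7,"ry":20.4,"rz":44.5,"tx":-102,"ty":-145,"tz":25,"hand":-1},{"rx":-10.1,"ry":23.8,"rz":51.9,"tx":-119,"ty":-160,"tz":35,"hand":-1},{"rx":-11.6,"ry":27.2,"rz":59.3,"tx":-136,"ty":-175,"tz":45,"hand":-1}]'
python3 - <<'E'
from h import *
T=pickle.load(open('tamp.pkl','rb'))
G=np.array([.4216,-.2670,.085]);R=Rt(T[2],34);z=R.apply([0,0,1])
pre=G+z*(.019-.1);delta(pre,R)
print(bot.observe()['qpos'])
E
```

```text
clock: 6.95
position: [0.3746, -0.2393, 0.2007]
tool_rot: [3.013, -0.383, 1.512]
force: [-0.1, 0.5, 0.2]
grip_width: 0.0856
rot [-4.62 10.35 23.02] shift [-79.2  26.4  24. ]
[ 0.99709338  0.39701661 -0.36314096  2.00540011 -0.3239257   0.89661585
  0.78934957]
```

```bash
python3 -m creep '[{"rx":-1.5,"ry":3.4,"rz":7.6,"tx":-26,"ty":9,"tz":8,"hand":-1},{"rx":-3,"ry":6.8,"rz":15,"tx":-53,"ty":18,"tz":16,"hand":-1},{"rx":-4.6,"ry":10.4,"rz":23,"tx":-79,"ty":26.4,"tz":24,"hand":-1},{"rx":-4.6,"ry":10.4,"rz":23,"tx":-79,"ty":26.4,"tz":24,"hand":-1}]'
python3 - <<'E'
from h import *
T=pickle.load(open('tamp.pkl','rb'))
G=np.array([.4216,-.2670,.085]);R=Rt(T[2],34);z=R.apply([0,0,1])
delta(G+z*(.019-.1),R);delta(G+z*.019,R)
t=viewer.grab_frame('top');s=viewer.grab_frame('side')
crop(t,340,215,420,285,10,'pics/tB.png');crop(s,330,110,430,205,7.5,'pics/sB.png')
print(bot.observe()['qpos'],proj(t,bot.observe()['position']),proj(s,bot.observe()['position']))
E
```

```text
clock: 7.35
position: [0.3988, -0.3078, 0.1493]
tool_rot: [-3.136, -0.595, 1.065]
force: [-1.3, 0.3, 1.0]
grip_width: 0.0855
rot [-0.11 -0.07 -0.3 ] shift [ 2.8  0.4 -1.5]
rot [-0.11 -0.07 -0.3 ] shift [ 2.7  0.6 98.5]
[ 1.08701601  0.6158596  -0.29541787  1.86639357 -0.48412383  0.94705827
  0.67131252] [[398.17430213 269.67558182]] [[393.02306655 137.64188516]]
```

View pics/tB.png

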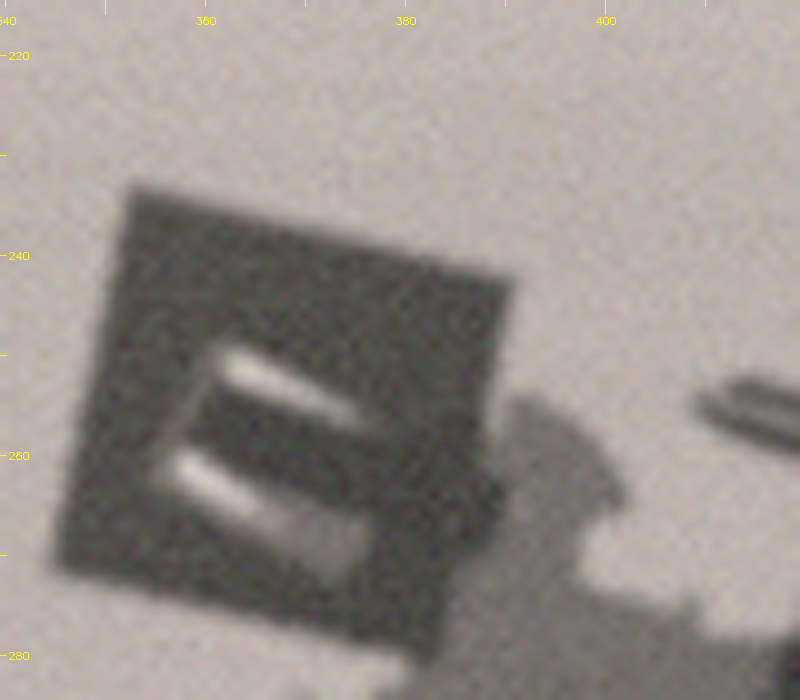

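View pics/sB.png

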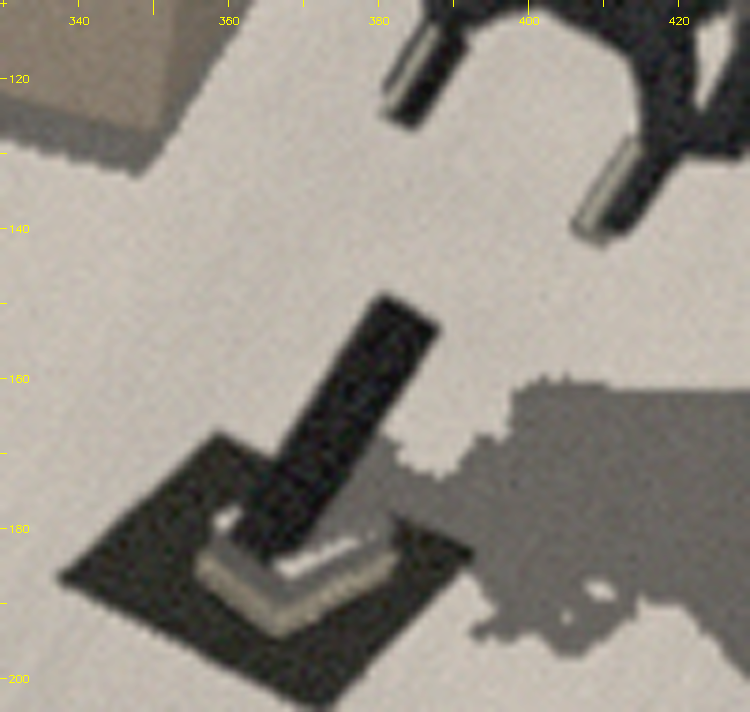

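```bash
python3 -m creep '[{"rx":0,"ry":0,"rz":-0.3,"tx":2.7,"ty":0.5,"tz":30,"hand":-1},{"rx":0,"ry":0,"rz":-0.3,"tx":2.7,"ty":0.5,"tz":65,"hand":-1},{"rx":0,"ry":0,"rz":-0.3,"tx":2.7,"ty":0.5,"tz":98,"hand":-1},{"rx":0,"ry":0,"rz":-0.3,"tx":2.7,"ty":0.5,"tz":98,"hand":0},{"rx":0,"ry":0,"rz":-0.3,"tx":2.7,"ty":0.5,"tz":98,"hand":0.4}]' 60
python3 - <<'E'
from h import *
T=pickle.load(open('tamp.pkl','rb'))
G=np.array([.4216,-.2670,.085]);R=Rt(T[2],34);z=R.apply([0,0,1])
delta(G+z*.019,R)
t=viewer.grab_frame('top');s=viewer.grab_frame('side')
crop(s,330,110,430,205,7.5,'pics/sC.png');print(cur()[2]['force'],cur()[2]['grip_width'])
E
```

```text
clock: 7.95
position: [0.4271, -0.2552, 0.0737]
tool_rot: [3.135, -0.592, 1.087]
force: [0.2, -0.5, 0.1]
grip_width: 0.0586
rot [-0.11  0.1   0.71] shift [-4.5  0.8  2.3]
[ 0.090188   -0.44430256 -0.14727308] 0.04408367999407651
```

View pics/sC.png

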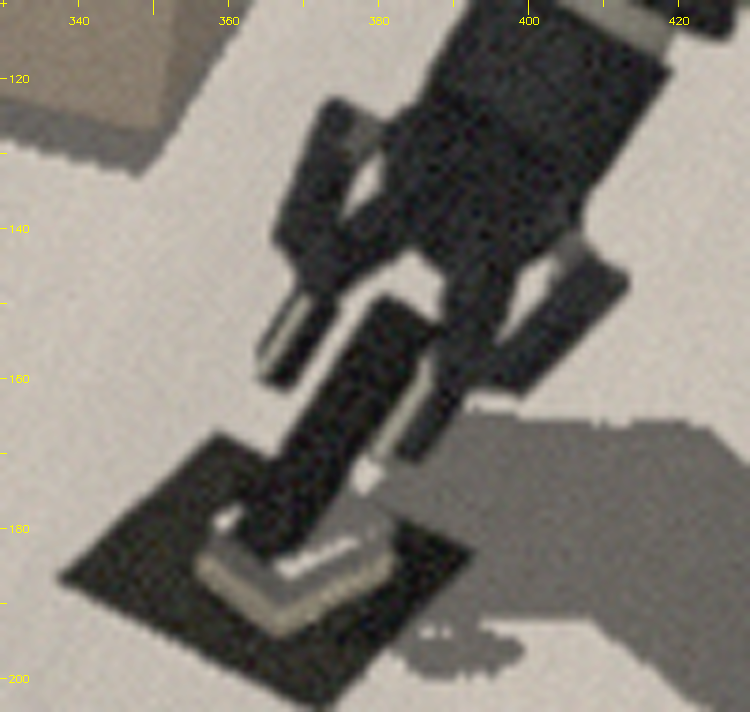

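```bash
python3 -m creep '[{"rx":0,"ry":0,"rz":0,"tx":-2,"ty":0,"tz":1,"hand":0.4},{"rx":0,"ry":0,"rz":0,"tx":-2,"ty":0,"tz":1,"hand":1},{"rx":0,"ry":0,"rz":0,"tx":-2,"ty":0,"tz":1,"hand":1},{"rx":0,"ry":0,"rz":0,"tx":-2,"ty":0,"tz":1,"hand":1},{"rx":0,"ry":0,"rz":0,"tx":-2,"ty":0,"tz":1,"hand":1}]' 110
python3 - <<'E'
from h import *
T=pickle.load(open('tamp.pkl','rb'))
G=np.array([.4216,-.2670,.085]);R=Rt(T[2],34);z=R.apply([0,0,1])
delta(G+z*.019,R)
t=viewer.grab_frame('top');s=viewer.grab_frame('side')
crop(s,330,110,430,205,7.5,'pics/sD.png');print(cur()[2]['force'],cur()[2]['grip_width'],cur()[2]['qpos'])
E
```

```text
clock: 8.55
position: [0.4261, -0.2581, 0.0718]
tool_rot: [3.134, -0.591, 1.083]
force: [-1.7, -2.7, 6.4]
grip_width: 0.023
rot [0.07 0.16 0.55] shift [-0.9  0.3  2.5]
[-1.31338785 -2.11773593  7.16997654] 0.022461276423224475 [ 1.02928091  0.73130971 -0.34264009  1.95073621 -0.53592185  0.72065939
  0.70925383]
```

View pics/sD.png

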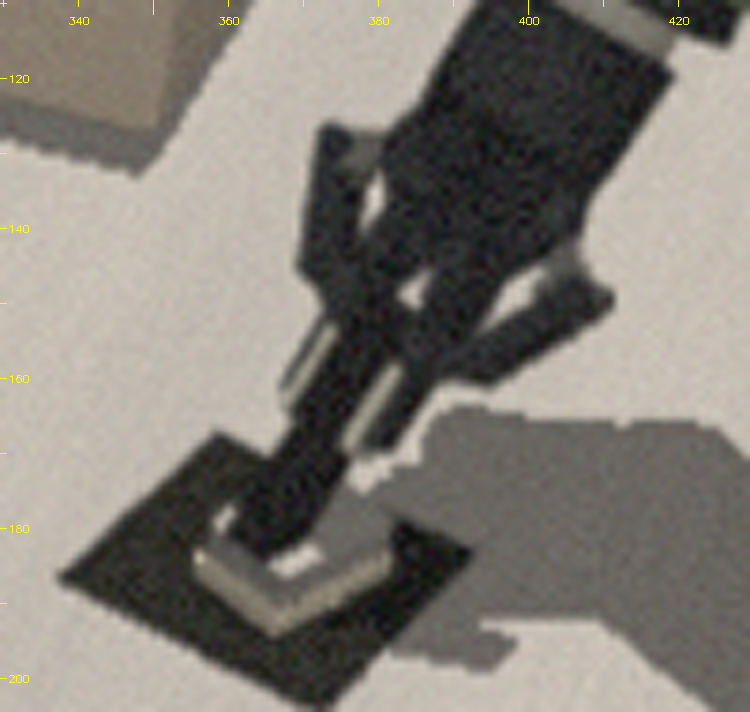

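```bash
cat >> h.py <<'E'
def tampsave():
    T=pickle.load(open('tamp.pkl','rb'));P,R,_=cur()
    Rt_=Ro.from_euler('z',T[2]);pt=np.array([T[0],T[1],.004])
    pickle.dump((R.inv().apply(pt-P),(R.inv()*Rt_).as_quat()),open('rel.pkl','wb'))
def tgt(pt,yaw): # tool pose for tamper pose
    r,q=pickle.load(open('rel.pkl','rb'));Rr=Ro.from_quat(q);R=Ro.from_euler('z',yaw)*Rr.inv()
    return np.array(pt)-R.apply(r),R
def tamp():
    r,q=pickle.load(open('rel.pkl','rb'));P,R,o=cur();return P+R.apply(r),(R*Ro.from_quat(q)).as_euler('ZYX',degrees=True)
E
python3 - <<'E'
from h import *
tampsave();p,a=tamp();print(p,a,wv(p))
for q in((-110,38,175),(-5,38,145),(-5,38,124)): print(q);delta(*tgt(vw(*q),V[2]))
E
```

```text
[ 0.427838   -0.25562906  0.004     ] [61.39891324  0.          0.        ] [-344.78840709  -64.51112911    4.        ]
(-110, 38, 175)
rot [-4.36 -0.05  6.5 ] shift [300.7 -67.1  -4.7]
(-5, 38, 145)
rot [-4.36 -0.05  6.5 ] shift [370.3 -52.2  78.1]
(-5, 38, 124)
rot [-4.36 -0.05  6.5 ] shift [358.6 -52.3  95.6]
```

```bash
python3 -m creep '[{"rx":0,"ry":0,"rz":0,"tx":14,"ty":0,"tz":-20,"hand":1},{"rx":0,"ry":0,"rz":0,"tx":40,"ty":0,"tz":-58,"hand":1},{"rx":-0.7,"ry":0,"rz":1,"tx":70,"ty":-5,"tz":-75,"hand":1},{"rx":-1.5,"ry":0,"rz":2,"tx":110,"ty":-15,"tz":-65,"hand":1},{"rx":-2.3,"ry":0,"rz":3.5,"tx":155,"ty":-28,"tz":-50,"hand":1},{"rx":-3,"ry":0,"rz":4.5,"tx":200,"ty":-40,"tz":-35,"hand":1},{"rx":-3.7,"ry":0,"rz":5.5,"tx":245,"ty":-52,"tz":-22,"hand":1},{"rx":-4.4,"ry":0,"rz":6.5,"tx":285,"ty":-63,"tz":-10,"hand":1}]'
python3 - <<'E'
from h import *
p,a=tamp();print(p,a,wv(p),cur()[2]['qpos'],cur()[2]['grip_width'])
for q in((-110,38,175),(-5,38,145),(-5,38,124)): print(q);delta(*tgt(vw(*q),V[2]))
t=viewer.grab_frame('top');s=viewer.grab_frame('side');cv2.imwrite('pics/sE.png',s['pixels']);
E
```

```text
clock: 9.45
position: [0.4785, -0.0216, 0.2389]
tool_rot: [3.134, -0.592, 0.946]
force: [1.7, -1.2, -3.2]
grip_width: 0.0228
[ 0.48060145 -0.01933641  0.17112341] [ 5.35463794e+01 -7.81141180e-02  1.18042042e-02] [-123.33474326   33.34832475  171.12341446] [ 0.70079429  0.27981971 -0.49269064  2.17277945 -0.76057263  0.61595129
  0.2220332 ] 0.0228313896549767
(-110, 38, 175)
rot [ 0.01 -0.08 -0.03] shift [13.3 -4.5  4.3]
(-5, 38, 145)
rot [ 0.01 -0.08 -0.03] shift [83.7 -4.  87.8]
(-5, 38, 124)
rot [ 0.01 -0.08 -0.03] shift [ 72.   -4.1 105.2]
```

View pics/sE.png

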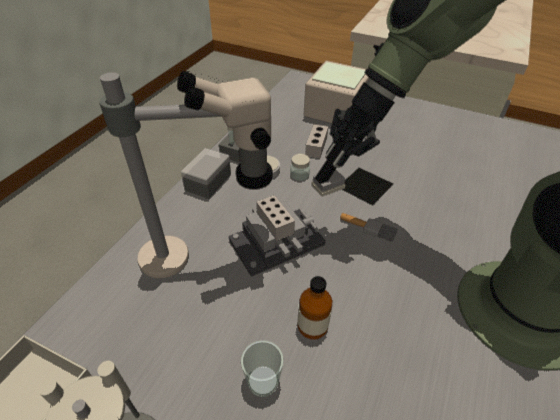

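```bash
python3 -m creep '[{"rx":0,"ry":0,"rz":0,"tx":24,"ty":-4,"tz":20,"hand":1},{"rx":0,"ry":0,"rz":0,"tx":48,"ty":-4,"tz":45,"hand":1},{"rx":0,"ry":0,"rz":0,"tx":68,"ty":-4,"tz":68,"hand":1},{"rx":0,"ry":0,"rz":0,"tx":84,"ty":-4,"tz":88,"hand":1},{"rx":0,"ry":0,"rz":0,"tx":84,"ty":-4,"tz":88,"hand":1}]'
python3 - <<'E'
from h import *
p,a=tamp();print(a,wv(p),cur()[2]['qpos'],cur()[2]['force'])
for q in((-5,38,124),): print(q);delta(*tgt(vw(*q),V[2]))
t=viewer.grab_frame('top');s=viewer.grab_frame('side');crop(s,200,100,360,270,4.2,'pics/sF.png');crop(t,180,140,320,245,5.7,'pics/tF.png')
E
```

```text
clock: 10.05
position: [0.5458, 0.0775, 0.2114]
tool_rot: [3.136, -0.593, 0.949]
force: [0.6, -0.6, -3.7]
grip_width: 0.0229
[53.77811091 -0.11008258  0.11433239] [ -3.59264922  38.21332399 143.55676456] [ 0.44316125  0.38957962 -0.51759664  2.11302914 -0.74095975  0.41655907
  0.01469331] [ 0.57227467 -0.60298845 -3.73669024]
(-5, 38, 124)
rot [-0.21 -0.11  0.11] shift [-12.   -0.   15.5]
```

View pics/sF.png

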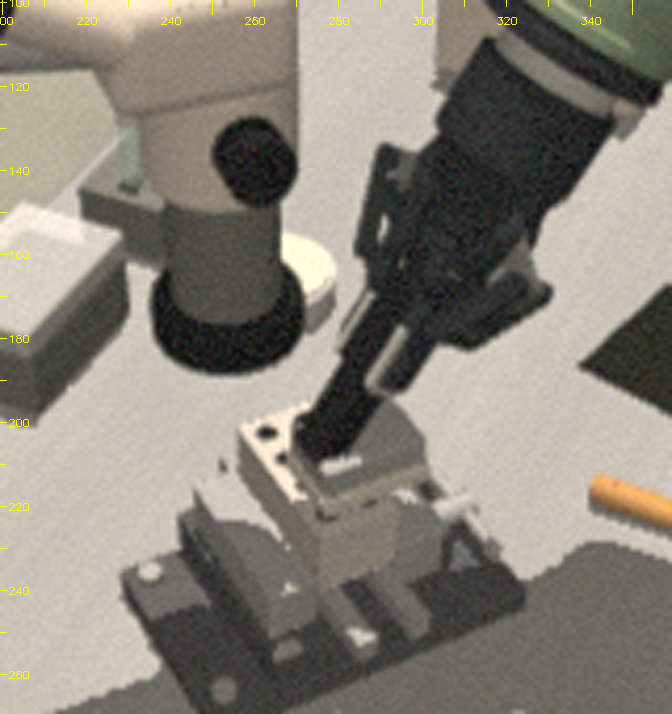

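View pics/tF.png

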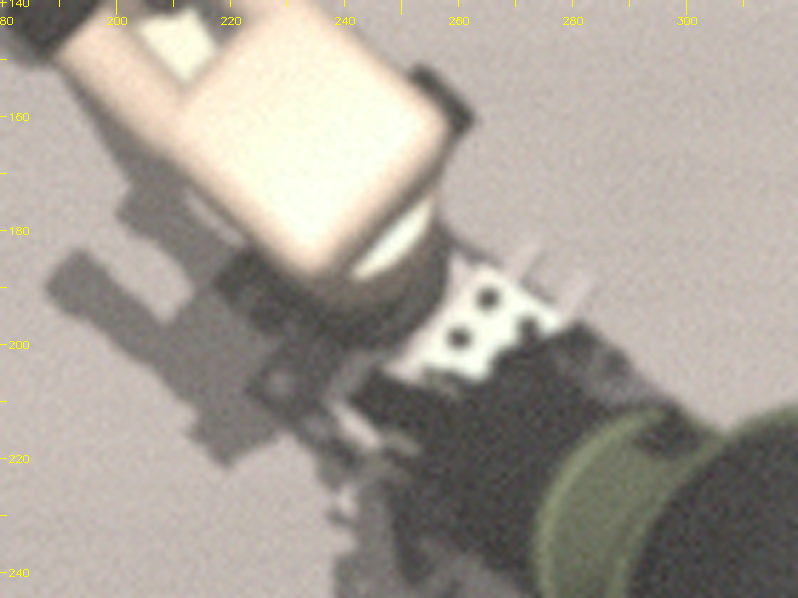

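```bash
python3 -m creep '[{"rx":0,"ry":0,"rz":0,"tx":-7,"ty":0,"tz":10.3,"hand":1},{"rx":0,"ry":0,"rz":0,"tx":-11.2,"ty":0,"tz":16.6,"hand":1},{"rx":0,"ry":0,"rz":0,"tx":-12.9,"ty":0,"tz":19.1,"hand":1},{"rx":0,"ry":0,"rz":0,"tx":-14,"ty":0,"tz":20.7,"hand":1}]'
python3 - <<'E'
from h import *
p,a=tamp();print(a,wv(p),cur()[2]['force'],cur()[2]['moment'])
E
```

```text
clock: 10.55
position: [0.5453, 0.0743, 0.1868]
tool_rot: [3.135, -0.592, 0.945]
force: [-0.0, 0.5, -3.8]
grip_width: 0.0226
[53.53869515 -0.07504834  0.0719632 ] [ -6.47713172  36.62659276 118.98644317] [-0.01923277  0.48193244 -3.82226765] [-0.85355501  0.60862871 -0.03152744]
```

```bash
python3 -m creep '[{"rx":0,"ry":0,"rz":0,"tx":-0.8,"ty":0,"tz":1.2,"hand":1},{"rx":0,"ry":0,"rz":0,"tx":-1.7,"ty":0,"tz":2.5,"hand":1},{"rx":0,"ry":0,"rz":0,"tx":-2.5,"ty":0,"tz":3.7,"hand":1},{"rx":0,"ry":0,"rz":0,"tx":-2.5,"ty":0,"tz":3.7,"hand":1}]'
python3 - <<'E'
from h import *
p,a=tamp();print(a,wv(p),cur()[2]['force'],cur()[2]['moment'])
s=viewer.grab_frame('side');crop(s,230,170,330,270,7,'pics/sG.png')
E
```

```text
clock: 10.95
position: [0.5455, 0.0748, 0.1825]
tool_rot: [3.135, -0.592, 0.946]
force: [0.5, -0.4, -3.1]
grip_width: 0.0228
[ 5.35749746e+01 -8.45565589e-02  4.32491052e-02] [ -5.99155705  36.6914976  114.6507792 ] [ 0.52003028 -0.43193026 -3.09959017] [-0.86102907  0.64319513 -0.01252764]
```

View pics/sG.png

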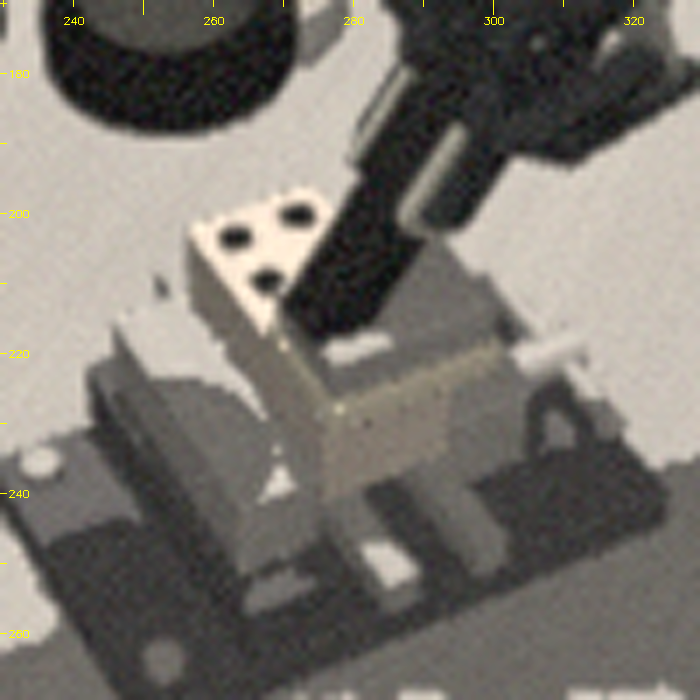

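```bash
python3 -m creep '[{"rx":0,"ry":0,"rz":0,"tx":-0.6,"ty":0,"tz":0.8,"hand":1},{"rx":0,"ry":0,"rz":0,"tx":-1.1,"ty":0,"tz":1.7,"hand":1},{"rx":0,"ry":0,"rz":0,"tx":-1.1,"ty":0,"tz":1.7,"hand":1}]'
python3 - <<'E'
from h import *
p,a=tamp();print(a,wv(p),cur()[2]['force'],cur()[2]['moment'])
E
python3 -m creep '[{"rx":0,"ry":0,"rz":0,"tx":-0.6,"ty":0,"tz":0.8,"hand":1},{"rx":0,"ry":0,"rz":0,"tx":-1.1,"ty":0,"tz":1.7,"hand":1},{"rx":0,"ry":0,"rz":0,"tx":-1.1,"ty":0,"tz":1.7,"hand":1}]'
python3 - <<'E'
from h import *
p,a=tamp();print(a,wv(p),cur()[2]['force'],cur()[2]['moment'])
E
```

```text
clock: 11.3
position: [0.5455, 0.0749, 0.1803]
tool_rot: [3.135, -0.592, 0.946]
force: [0.2, -0.8, -2.6]
grip_width: 0.0225
[53.58237594 -0.08449147  0.05805867] [ -5.90808631  36.8032901  112.54104945] [ 0.20620047 -0.78796068 -2.55588962] [-0.90745366  0.50796981 -0.05428035]
clock: 11.6
position: [0.5455, 0.0749, 0.1783]
tool_rot: [3.135, -0.592, 0.946]
force: [-0.0, -0.6, -2.9]
grip_width: 0.0224
[53.5829383  -0.08051874  0.06434012] [ -5.91323461  36.83633225 110.4494641 ] [-0.0400476  -0.60704258 -2.90931281] [-0.84657313  0.51498151 -0.08797654]
```

Run:
```python
from h import *
s=viewer.grab_frame('side');crop(s,245,185,315,250,11,'pics/sH.png')
```

```text
(no output)
```

View pics/sH.png

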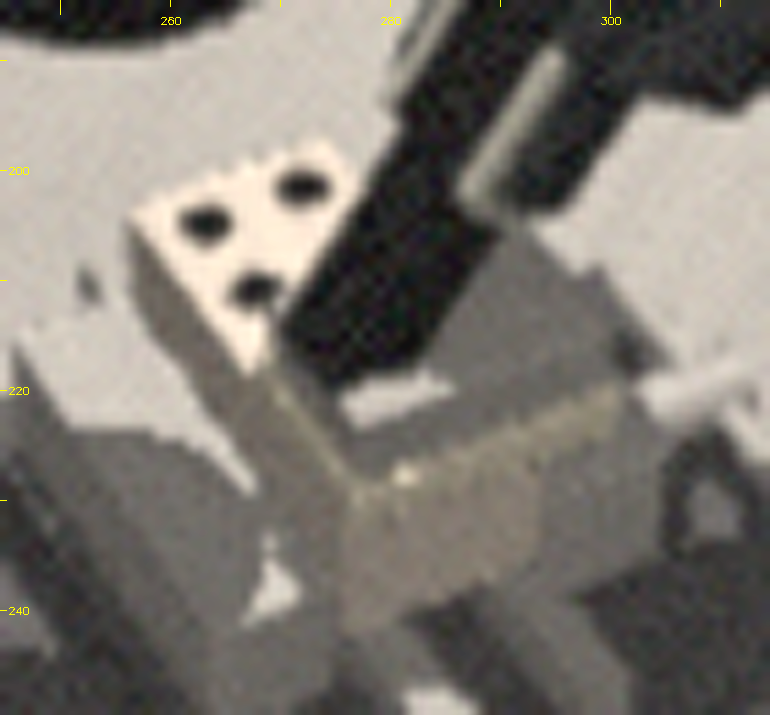

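Run:
```python
from h import *
s=viewer.grab_frame('side');t=viewer.grab_frame('top')
for z in(109,112,115,118,121): print(z,proj(s,[vw(23,-50,z),vw(-27,-50,z),vw(23,50,z)]).round(1).tolist(), proj(s,[vw(23,50,z-45),vw(-27,50,z-45)]).round(1).tolist())
crop(t,180,140,320,245,5.7,'pics/tH.png');cv2.imwrite('pics/sHf.png',s['pixels'])
print(cur()[2]['joint_efforts'],cur()[2]['force'])
```

```text
109 [[257.2, 203.3], [275.6, 196.8], [276.7, 230.2]] [[276.6, 243.3], [295.2, 235.9]]
112 [[257.2, 202.4], [275.6, 195.9], [276.7, 229.3]] [[276.6, 242.5], [295.2, 235.0]]
115 [[257.1, 201.5], [275.6, 194.9], [276.7, 228.4]] [[276.6, 241.6], [295.3, 234.2]]
118 [[257.1, 200.5], [275.6, 194.0], [276.7, 227.5]] [[276.6, 240.8], [295.3, 233.3]]
121 [[257.1, 199.6], [275.6, 193.1], [276.7, 226.6]] [[276.7, 239.9], [295.4, 232.5]]
[ 1.04627255e-02 -7.15225983e+01 -8.50501031e+00 -2.72041225e+01
 -1.24294851e+00  2.99166916e-01  6.95025446e-04] [-0.61620629 -0.21499823 -3.6906896 ]
```

View pics/tH.png

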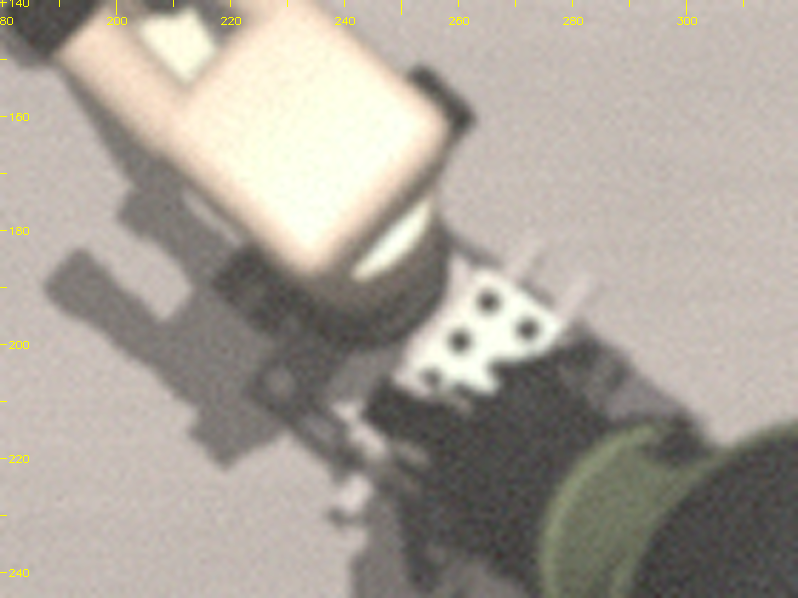

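```bash
python3 -m creep '[{"rx":0,"ry":0,"rz":0,"tx":-0.6,"ty":0,"tz":0.8,"hand":1},{"rx":0,"ry":0,"rz":0,"tx":-1.1,"ty":0,"tz":1.7,"hand":1}]'
python3 - <<'E'
from h import *
p,a=tamp();print(a,wv(p),cur()[2]['force'],cur()[2]['moment'])
E
python3 -m creep '[{"rx":0,"ry":0,"rz":0,"tx":-0.6,"ty":0,"tz":0.8,"hand":1},{"rx":0,"ry":0,"rz":0,"tx":-1.1,"ty":0,"tz":1.7,"hand":1}]'
python3 - <<'E'
from h import *
p,a=tamp();print(a,wv(p),cur()[2]['force'],cur()[2]['moment'])
s=viewer.grab_frame('side');crop(s,245,185,315,250,11,'pics/sI.png')
E
```

```text
clock: 11.95
position: [0.5453, 0.0755, 0.1768]
tool_rot: [3.136, -0.593, 0.947]
force: [-16.9, -6.2, 37.6]
grip_width: 0.0228
[53.6403226  -0.118061    0.08633158] [ -5.47952829  37.37240841 108.96940382] [-16.85998482  -6.19450632  37.62518689] [1.68287949 0.99009506 1.05195294]
clock: 12.15
position: [0.5458, 0.0761, 0.1768]
tool_rot: [3.134, -0.595, 0.949]
force: [-38.0, -15.2, 84.1]
grip_width: 0.0232
[ 5.37013774e+01 -2.35032510e-01  1.58288361e-02] [ -4.54087622  37.27089733 108.9732071 ] [-37.95911107 -15.17164705  84.09839441] [3.90887515 2.16541352 2.42647041]
```

View pics/sI.png

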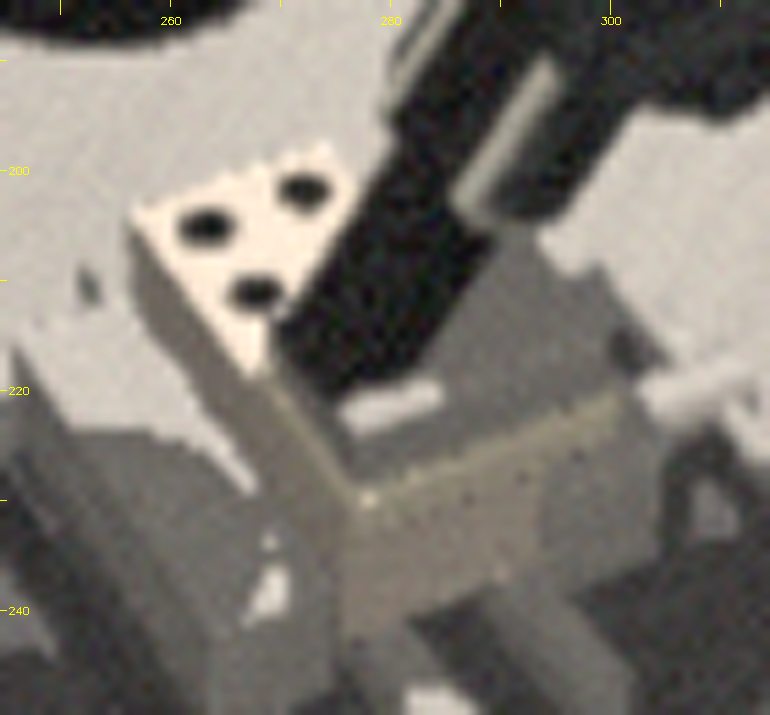

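```bash
python3 -m creep '[{"rx":0,"ry":0,"rz":0,"tx":2.8,"ty":0,"tz":-4.1,"hand":1},{"rx":0,"ry":0,"rz":0,"tx":10,"ty":0,"tz":-15,"hand":1},{"rx":0,"ry":0,"rz":0,"tx":12,"ty":0,"tz":-20,"hand":1}]'
python3 - <<'E'
from h import *
p,a=tamp();print(a,wv(p),cur()[2]['force'],cur()[2]['qpos'])
for q in((-8,38,130),(-8,-36,130)):delta(*tgt(vw(*q),V[2]))
s=viewer.grab_frame('side');crop(s,245,185,315,250,11,'pics/sJ.png')
E
```

```text
clock: 12.5
position: [0.5449, 0.0741, 0.1984]
tool_rot: [3.134, -0.592, 0.947]
force: [-0.1, 1.1, -3.8]
grip_width: 0.023
[ 5.35971678e+01 -1.01059492e-01  7.41429707e-03] [ -6.8246933   36.71116164 130.61604348] [-0.14082286  1.14299089 -3.83683825] [ 0.45974615  0.41435257 -0.53365878  2.12601699 -0.75851911  0.38355612
  0.04847177]
rot [-0.02 -0.1   0.02] shift [-1.2 -1.3 -0.1]
rot [-0.02 -0.1   0.02] shift [-1.9 72.7 -0. ]
```

View pics/sJ.png

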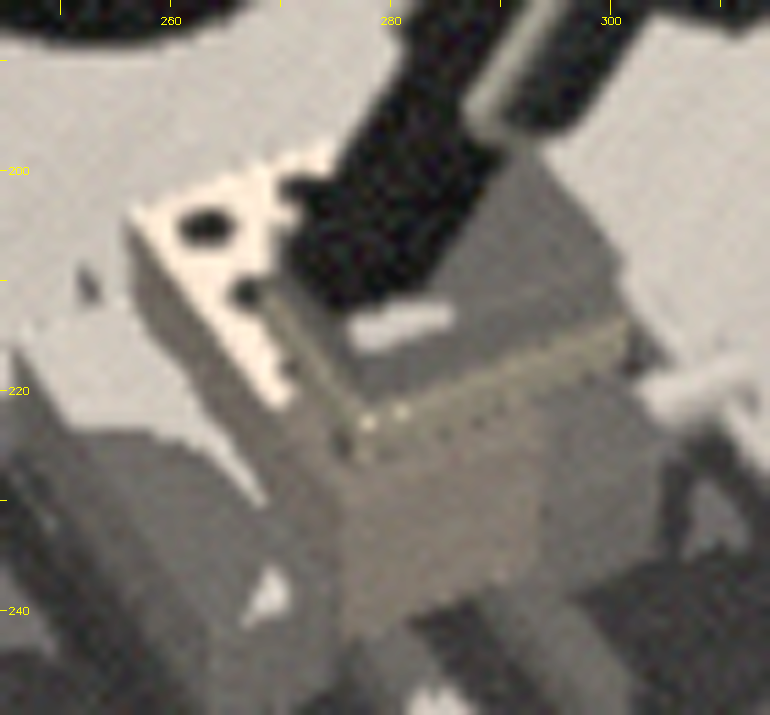

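```bash
python3 -m creep '[{"rx":0,"ry":0,"rz":0,"tx":-1,"ty":18,"tz":0,"hand":1},{"rx":0,"ry":0,"rz":0,"tx":-2,"ty":36,"tz":0,"hand":1},{"rx":0,"ry":0,"rz":0,"tx":-2,"ty":54,"tz":0,"hand":1},{"rx":0,"ry":0,"rz":0,"tx":-2,"ty":72,"tz":0,"hand":1},{"rx":0,"ry":0,"rz":0,"tx":-2,"ty":72,"tz":0,"hand":1}]'
python3 - <<'E'
from h import *
p,a=tamp();print(a,wv(p),cur()[2]['force'],cur()[2]['qpos'])
for q in((-7,-38,114),(-7,-38,109)):delta(*tgt(vw(*q),V[2]))
s=viewer.grab_frame('side');crop(s,200,130,320,250,6,'pics/sK.png')
t=viewer.grab_frame('top');crop(t,200,150,320,250,6.5,'pics/tK.png')
E
```

```text
clock: 13.05
position: [0.6034, 0.0289, 0.1963]
tool_rot: [3.134, -0.592, 0.945]
force: [-0.2, -0.0, -3.9]
grip_width: 0.0227
[ 5.34783341e+01 -8.11538808e-02  2.25566505e-02] [ -8.48136192 -37.1769077  128.46395226] [-0.174721   -0.00664908 -3.93495191] [ 0.45121946  0.49422476 -0.43951455  1.97075892 -0.67032477  0.48516375
  0.02676135]
rot [ 0.03 -0.08 -0.09] shift [-6.8  0.7 12.9]
rot [ 0.03 -0.08 -0.09] shift [-9.6  0.7 17. ]
```

View pics/sK.png

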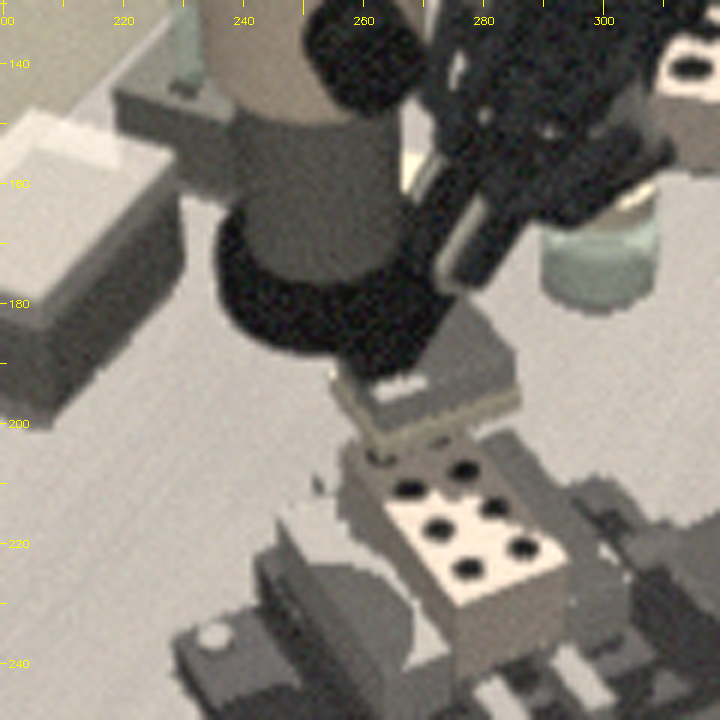

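View pics/tK.png

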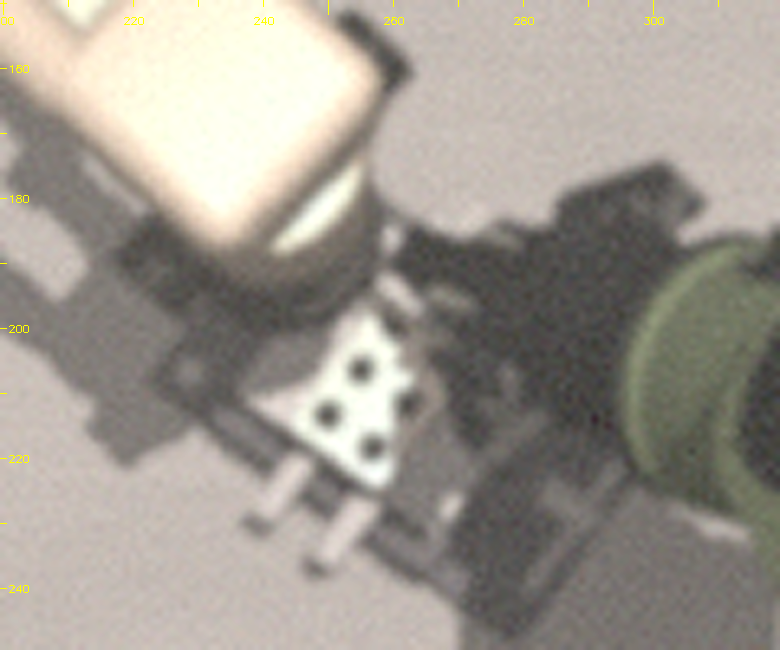

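```bash
python3 -m creep '[{"rx":0,"ry":0,"rz":0,"tx":-3,"ty":0.7,"tz":6,"hand":1},{"rx":0,"ry":0,"rz":0,"tx":-6,"ty":0.7,"tz":11,"hand":1},{"rx":0,"ry":0,"rz":0,"tx":-7.9,"ty":0.7,"tz":14,"hand":1},{"rx":0,"ry":0,"rz":0,"tx":-8.6,"ty":0.7,"tz":15,"hand":1}]'
python3 - <<'E'
from h import *
p,a=tamp();print(a,wv(p),cur()[2]['force'])
E
```

```text
clock: 13.55
position: [0.603, 0.0311, 0.179]
tool_rot: [3.136, -0.592, 0.946]
force: [0.1, -0.2, -3.3]
grip_width: 0.0231
[53.59809633 -0.06875974  0.10919456] [ -6.99855417 -35.38190048 111.19301977] [ 0.07722993 -0.17594509 -3.29296446]
```

```bash
python3 -m creep '[{"rx":0,"ry":0,"rz":0,"tx":-0.6,"ty":0,"tz":0.8,"hand":1},{"rx":0,"ry":0,"rz":0,"tx":-0.9,"ty":0,"tz":1.3,"hand":1}]'
python3 - <<'E'
from h import *
p,a=tamp();print(a,wv(p),cur()[2]['force'])
E
python3 -m creep '[{"rx":0,"ry":0,"rz":0,"tx":-0.4,"ty":0,"tz":0.6,"hand":1}]'
python3 - <<'E'
from h import *
p,a=tamp();print(a,wv(p),cur()[2]['force'])
E
```

```text
clock: 13.75
position: [0.6034, 0.0309, 0.1781]
tool_rot: [3.135, -0.592, 0.946]
force: [-0.3, 0.1, -3.6]
grip_width: 0.0229
[53.58114763 -0.08543945  0.05574967] [ -6.92981952 -35.89039615 110.2763244 ] [-0.32893825  0.07689611 -3.58527784]
clock: 13.85
position: [0.6034, 0.0309, 0.1775]
tool_rot: [3.135, -0.592, 0.946]
force: [-0.9, -0.4, -3.4]
grip_width: 0.0228
[ 5.35875289e+01 -8.71717042e-02  3.91655011e-02] [ -6.88523645 -35.95839013 109.6866019 ] [-0.93662815 -0.43080161 -3.43752905]
```

```bash
python3 -m creep '[{"rx":0,"ry":0,"rz":0,"tx":-0.6,"ty":0,"tz":0.8,"hand":1}]'
python3 - <<'E'
from h import *
p,a=tamp();print(wv(p),cur()[2]['force'])
E
python3 -m creep '[{"rx":0,"ry":0,"rz":0,"tx":-0.4,"ty":0,"tz":0.6,"hand":1}]'
python3 - <<'E'
from h import *
p,a=tamp();print(wv(p),cur()[2]['force'])
E
```

```text
clock: 13.95
position: [0.6035, 0.0309, 0.1767]
tool_rot: [3.134, -0.592, 0.947]
force: [-5.6, -2.5, 16.7]
grip_width: 0.0227
[ -6.77734115 -36.0638859  108.89923086] [-5.5975632  -2.54216239 16.74171524]
clock: 14.05
position: [0.6038, 0.0311, 0.1767]
tool_rot: [3.134, -0.593, 0.947]
force: [-10.5, -4.6, 25.1]
grip_width: 0.023
[ -6.48134238 -36.18107859 108.88563735] [-10.46769082  -4.62600466  25.07659962]
```

```bash
python3 -m creep '[{"rx":0,"ry":0,"rz":0,"tx":-0.4,"ty":0,"tz":0.6,"hand":1},{"rx":0,"ry":0,"rz":0,"tx":-0.4,"ty":0,"tz":0.6,"hand":1}]'
python3 - <<'E'
from h import *
p,a=tamp();print(wv(p),cur()[2]['force'])
E
python3 -m creep '[{"rx":0,"ry":0,"rz":0,"tx":1.7,"ty":0,"tz":-2.5,"hand":1},{"rx":0,"ry":0,"rz":0,"tx":4,"ty":0,"tz":-7,"hand":1},{"rx":0,"ry":0,"rz":0,"tx":4,"ty":-18,"tz":-8,"hand":1},{"rx":0,"ry":0,"rz":0,"tx":4,"ty":-36,"tz":-8,"hand":1},{"rx":0,"ry":0,"rz":0,"tx":4,"ty":-54,"tz":-8,"hand":1},{"rx":0,"ry":0,"rz":0,"tx":4,"ty":-72,"tz":-8,"hand":1},{"rx":0,"ry":0,"rz":0,"tx":4,"ty":-72,"tz":-8,"hand":1}]'
python3 - <<'E'
from h import *
p,a=tamp();print(wv(p),a,cur()[2]['force'])
E
```

```text
clock: 14.25
position: [0.6039, 0.0311, 0.1767]
tool_rot: [3.133, -0.594, 0.948]
force: [-12.7, -5.8, 27.1]
grip_width: 0.0229
[ -6.37146246 -36.28622695 108.87486002] [-12.7203429   -5.82910597  27.05023103]
clock: 14.95
position: [0.5426, 0.0736, 0.1835]
tool_rot: [3.136, -0.592, 0.948]
force: [0.1, 0.1, -4.0]
grip_width: 0.0228
[ -8.70739127  38.43445438 115.6610905 ] [53.70341517 -0.05624964  0.11430914] [ 0.11091211  0.07180045 -4.03211593]
```

Re-press the near end.

```bash
python3 -m creep '[{"rx":0,"ry":0,"rz":0,"tx":-1.5,"ty":0,"tz":2,"hand":1},{"rx":0,"ry":0,"rz":0,"tx":-3,"ty":0,"tz":4.4,"hand":1},{"rx":0,"ry":0,"rz":0,"tx":-3.6,"ty":0,"tz":5.3,"hand":1},{"rx":0,"ry":0,"rz":0,"tx":-3.6,"ty":0,"tz":5.3,"hand":1}]'
python3 - <<'E'
from h import *
p,a=tamp();print(wv(p),cur()[2]['force'])
E
python3 -m creep '[{"rx":0,"ry":0,"rz":0,"tx":-0.5,"ty":0,"tz":0.7,"hand":1}]'
python3 - <<'E'
from h import *
p,a=tamp();print(wv(p),cur()[2]['force'])
E
```

```text
clock: 15.35
position: [0.5448, 0.072, 0.1769]
tool_rot: [3.135, -0.592, 0.946]
force: [0.2, -0.5, -2.1]
grip_width: 0.0231
[ -8.58533381  35.63227005 109.14074438] [ 0.23815643 -0.47087713 -2.05615974]
clock: 15.45
position: [0.5449, 0.0723, 0.1768]
tool_rot: [3.135, -0.593, 0.947]
force: [-12.5, -5.7, 32.0]
grip_width: 0.0228
[ -8.22400299  35.66636281 108.95722638] [-12.52786916  -5.724427    31.95214035]
```

```bash
python3 -m creep '[{"rx":0,"ry":0,"rz":0,"tx":2,"ty":0,"tz":-3,"hand":1},{"rx":0,"ry":0,"rz":0,"tx":16,"ty":0,"tz":-25,"hand":1},{"rx":0,"ry":0,"rz":0,"tx":8,"ty":0,"tz":-60,"hand":1},{"rx":0,"ry":0,"rz":0,"tx":-30,"ty":0,"tz":-90,"hand":1}]'
python3 - <<'E'
from h import *
p,a=tamp();print(wv(p),p,cur()[2]['force'])
for z in(.06,.008,.004):delta(*tgt((.4385,-.259,z),1.072))
E
```

```text
clock: 15.85
position: [0.5011, 0.0131, 0.2366]
tool_rot: [3.131, -0.594, 0.953]
force: [-0.0, -3.1, -4.9]
grip_width: 0.0232
[-81.85529511  35.56899288 168.82284002] [0.50344565 0.0153568  0.16882284] [-0.03721699 -3.09800812 -4.85198772]
rot [ 4.35 -0.13 -6.21] shift [-277.2  107.1  -54.8]
rot [ 4.35 -0.13 -6.21] shift [-306.3  106.7  -11.7]
rot [ 4.35 -0.13 -6.21] shift [-308.6  106.6   -8.4]
```

```bash
python3 -m creep '[{"rx":0.6,"ry":0,"rz":-0.9,"tx":-35,"ty":15,"tz":-12,"hand":1},{"rx":1.2,"ry":0,"rz":-1.8,"tx":-70,"ty":28,"tz":-28,"hand":1},{"rx":1.8,"ry":0,"rz":-2.7,"tx":-105,"ty":42,"tz":-40,"hand":1},{"rx":2.5,"ry":0,"rz":-3.6,"tx":-140,"ty":56,"tz":-52,"hand":1},{"rx":3.1,"ry":0,"rz":-4.5,"tx":-178,"ty":70,"tz":-58,"hand":1},{"rx":3.7,"ry":0,"rz":-5.4,"tx":-215,"ty":85,"tz":-60,"hand":1},{"rx":4.3,"ry":0,"rz":-6.2,"tx":-250,"ty":98,"tz":-58,"hand":1},{"rx":4.3,"ry":0,"rz":-6.2,"tx":-277,"ty":107,"tz":-55,"hand":1}]'
python3 - <<'E'
from h import *
p,a=tamp();print(p,a,cur()[2]['force'],cur()[2]['qpos'])
for z in(.06,.008,.004):delta(*tgt((.4385,-.259,z),1.072))
t=viewer.grab_frame('top');s=viewer.grab_frame('side')
crop(t,200,160,320,250,6.5,'pics/tL.png');crop(s,230,185,330,270,7.5,'pics/sL.png')
crop(t,330,215,430,295,7.8,'pics/tM.png')
E
```

```text
clock: 16.65
position: [0.4334, -0.2649, 0.1242]
tool_rot: [3.138, -0.591, 1.076]
force: [0.2, -0.1, -3.4]
grip_width: 0.0226
[ 0.43496831 -0.26230402  0.0563595 ] [ 6.10727267e+01 -4.15685850e-03  1.73751859e-01] [ 0.24301542 -0.08687993 -3.35879082] [ 1.02127394  0.64794436 -0.33337081  1.91320759 -0.51950415  0.82637207
  0.63857543]
rot [ 0.05 -0.   -0.39] shift [ 5.8  1.4 -0.5]
rot [ 0.05 -0.   -0.39] shift [-23.1   1.2  42.7]
rot [ 0.05 -0.   -0.39] shift [-25.4   1.2  46. ]
```

View pics/tL.png

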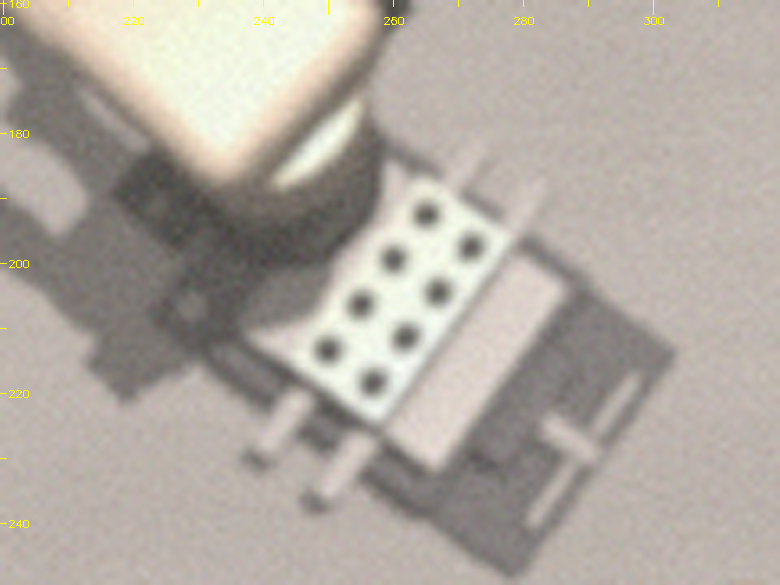

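View pics/sL.png

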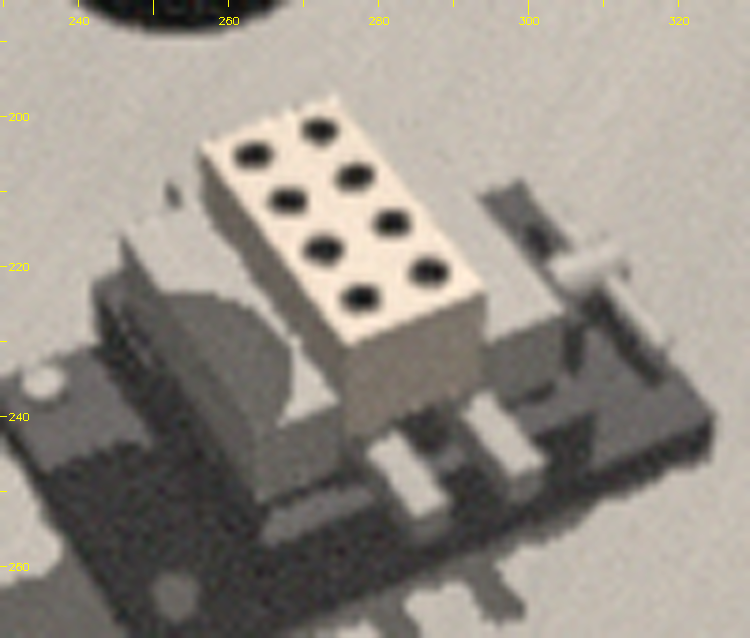

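View pics/tM.png

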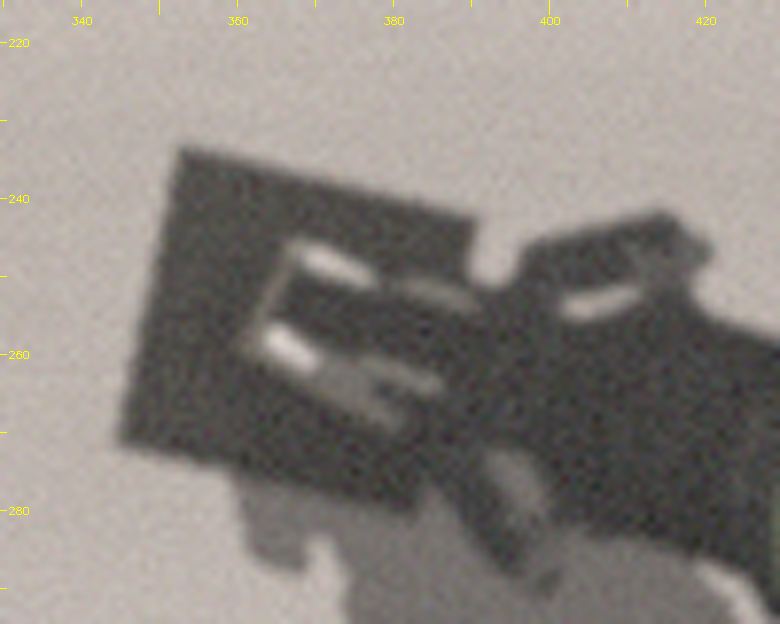

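```bash
python3 -m creep '[{"rx":0,"ry":0,"rz":-0.4,"tx":0,"ty":1.2,"tz":10,"hand":1},{"rx":0,"ry":0,"rz":-0.4,"tx":-10,"ty":1.2,"tz":24,"hand":1},{"rx":0,"ry":0,"rz":-0.4,"tx":-18,"ty":1.2,"tz":35,"hand":1},{"rx":0,"ry":0,"rz":-0.4,"tx":-23,"ty":1.2,"tz":42.5,"hand":1},{"rx":0,"ry":0,"rz":-0.4,"tx":-23.6,"ty":1.2,"tz":43.3,"hand":1},{"rx":0,"ry":0,"rz":-0.4,"tx":-23.6,"ty":1.2,"tz":43.3,"hand":1}]'
python3 - <<'E'
from h import *
p,a=tamp();print(p,a,cur()[2]['force'])
E
```

```text
clock: 17.35
position: [0.4374, -0.2589, 0.0767]
tool_rot: [3.133, -0.592, 1.085]
force: [-0.6, -0.1, -2.6]
grip_width: 0.0229
[ 0.43926371 -0.25636736  0.00890554] [ 6.14737225e+01 -6.18611563e-02 -5.20431459e-02] [-0.573234   -0.14003655 -2.60026244]
```

```bash
python3 -m creep '[{"rx":0,"ry":0,"rz":0,"tx":-1,"ty":0,"tz":1.5,"hand":1},{"rx":0,"ry":0,"rz":0,"tx":-2,"ty":0,"tz":2.9,"hand":1},{"rx":0,"ry":0,"rz":0,"tx":-2.4,"ty":0,"tz":3.5,"hand":1},{"rx":0,"ry":0,"rz":0,"tx":-2.4,"ty":0,"tz":3.5,"hand":1}]'
python3 - <<'E'
from h import *
p,a=tamp();print(p,a,cur()[2]['force'])
E
```

```text
clock: 17.75
position: [0.4373, -0.2592, 0.0724]
tool_rot: [3.133, -0.591, 1.085]
force: [0.4, 0.1, -3.6]
grip_width: 0.0231
[ 0.43914243 -0.25668296  0.00457196] [ 6.14598267e+01 -4.56351025e-02 -6.15436388e-02] [ 0.35797876  0.0772615  -3.55482869]
```

```bash
python3 -m creep '[{"rx":0,"ry":0,"rz":0,"tx":-0.4,"ty":0,"tz":0.6,"hand":1},{"rx":0,"ry":0,"rz":0,"tx":-0.4,"ty":0,"tz":0.6,"hand":1}]'
python3 - <<'E'
from h import *
p,a=tamp();print(p,cur()[2]['force'])
s=viewer.grab_frame('side');crop(s,330,110,430,205,7.5,'pics/sN.png')
E
```

```text
clock: 17.95
position: [0.4374, -0.2591, 0.0718]
tool_rot: [3.133, -0.592, 1.085]
force: [-1.5, -1.1, 1.3]
grip_width: 0.0227
[ 0.43922293 -0.25663869  0.00402205] [-1.52675156 -1.10522417  1.25210573]
```

View pics/sN.png

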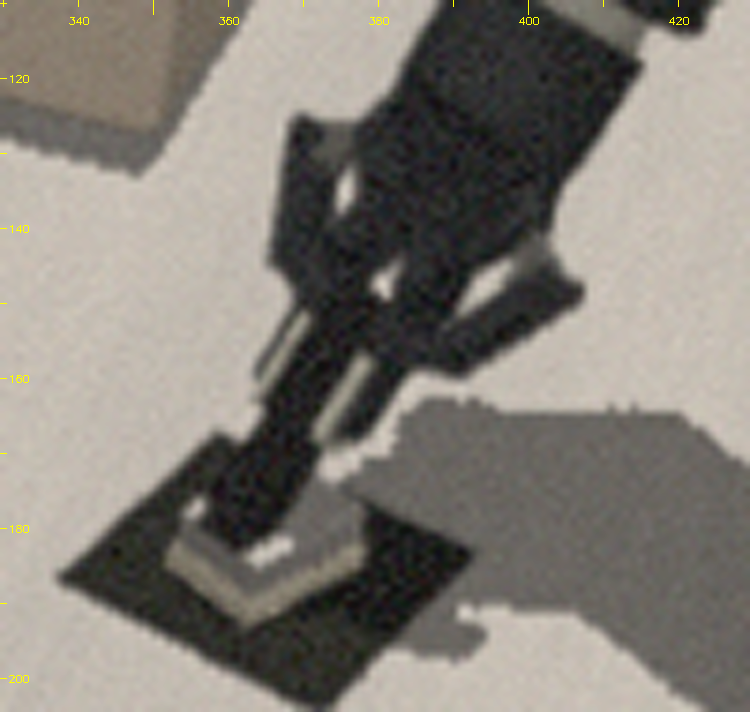

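```bash
python3 -m creep '[{"rx":0,"ry":0,"rz":0,"tx":0,"ty":0,"tz":0,"hand":0.2},{"rx":0,"ry":0,"rz":0,"tx":0,"ty":0,"tz":0,"hand":-0.2},{"rx":0,"ry":0,"rz":0,"tx":0,"ty":0,"tz":0,"hand":-1},{"rx":0,"ry":0,"rz":0,"tx":0,"ty":0,"tz":-10,"hand":-1},{"rx":0,"ry":0,"rz":0,"tx":0,"ty":0,"tz":-45,"hand":-1},{"rx":0,"ry":0,"rz":0,"tx":0,"ty":0,"tz":-90,"hand":-1},{"rx":0,"ry":0,"rz":0,"tx":0,"ty":0,"tz":-130,"hand":-1},{"rx":0,"ry":0,"rz":0,"tx":0,"ty":0,"tz":-130,"hand":-1}]'
python3 - <<'E'
from h import *
t=viewer.grab_frame('top');s=viewer.grab_frame('side')
crop(s,330,130,420,205,8.5,'pics/sO.png');crop(t,330,215,430,295,7.8,'pics/tO.png');cv2.imwrite('pics/sOf.png',s['pixels'])
crop(s,240,190,310,262,8.5,'pics/sP.png')
E
```

```text
clock: 18.8
position: [0.4019, -0.327, 0.1835]
tool_rot: [3.126, -0.587, 1.085]
force: [1.0, -0.0, -0.8]
grip_width: 0.0853
```

View pics/sO.png

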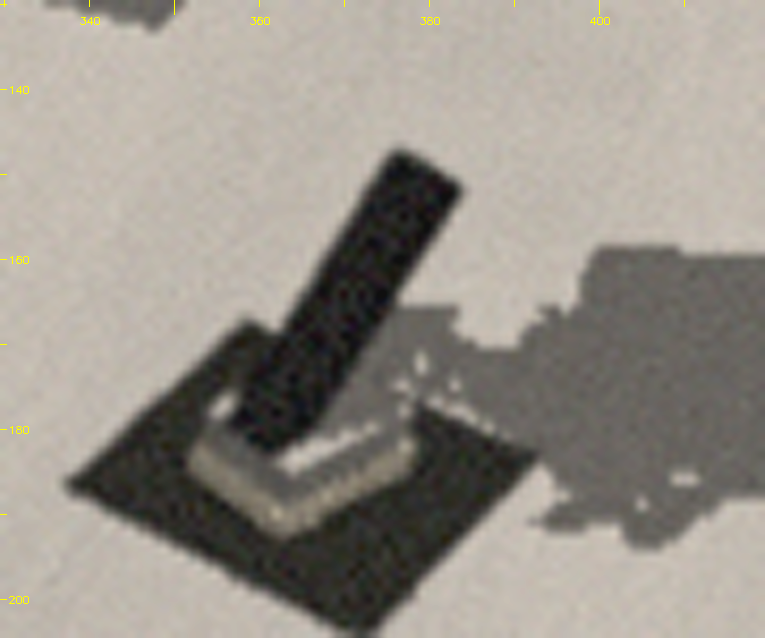

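View pics/tO.png

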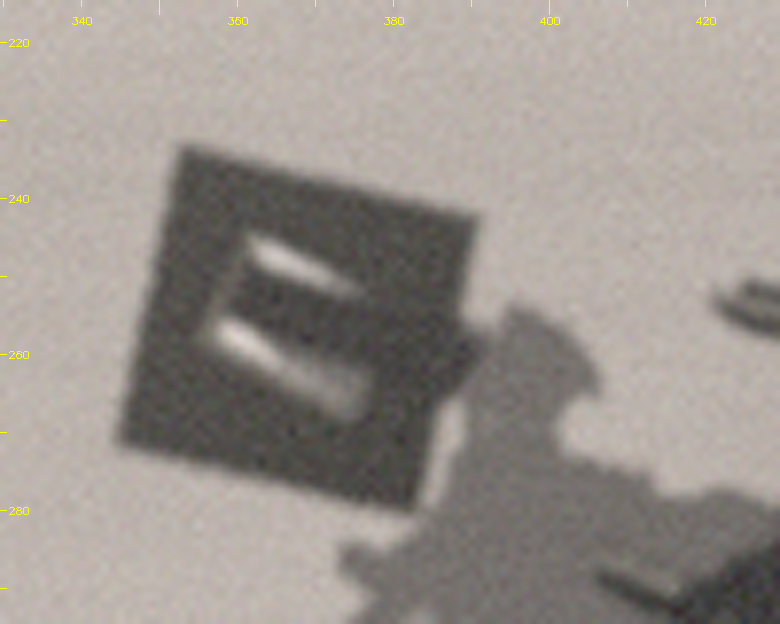

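View pics/sP.png

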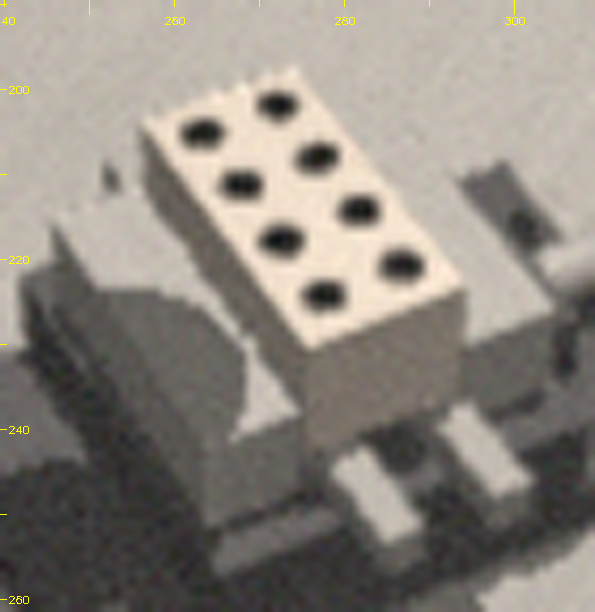

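View pics/sOf.png

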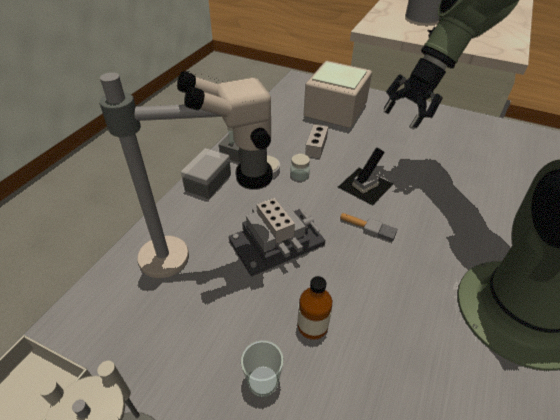

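```bash
python3 -c "
from workcell import bot
print(bot.observe()['clock']);print(bot.job_done())"
```

```text
18.9
the job is handed in; nothing more can be done
None
```

I centred both parallels, tamped the block down at both ends, stood the tamper back on its mat and handed the job in at 18.9 s. No verdict is reported, so the result below rests on my own checks.

- **Parallels:** I pushed both back together from their near ends with the gripper's fingers. The last full measurement, before tamping, put their near ends at about +83 mm and far ends at about −83 mm, so they are centred within about 1 mm. After tamping, the pictures showed the near ends where they had been.
- **Block:** It came to a firm stop with the sole at about 109 mm at both ends, and stopped there again when I re-pressed the near end. The gripper never touched the block.
- **Force peak:** The near-end press briefly read 84 N on the wrist, higher than I intended but under the 120 N limit.
- **Force readings:** The wrist force barely changed while the block slid down, so I followed that part from the pictures.
- **Tamper and bench:** The tamper stands flat, released, about 2–3 mm from the mat's middle. The last picture shows the microscope and the other things in place.

**Not confirmed:**
- I could not measure the load on each parallel. That they are trapped is inferred from the hard stops at both ends.
- The top view also put the near ends of the parallels about 4–5 mm further across the jaws than the side view did. I put this down to picking pixels by hand.

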